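# Zero the bench scale and weigh out the sound cleats

## Robot

A 6-joint arm with a two-finger parallel gripper is mounted at the origin on the work surface; the furniture and walls round the work are solid. World frame = base frame: x ahead of the robot, y to its left, z up, the work surface at z = 0. Lengths are in m, angles in rad, forces in N, time in s.
With the tool pointing down it reaches from about 0.35 to 0.975 m from the base axis. Payload 4.9 kg.
Tool frame: the origin (TCP) lies on the centre line of the jaws, within the pads' length; the fingertips stand 17 mm ahead of it and the grasp point (between the pads) lies 2 mm behind it; z points along the fingers, y is the line along which they close (so a half turn about z gives the same grasp; the last joint's range is limited). The gripper opens to 85 mm and grips with 20 to 120 N. Pads are 22 mm wide; open, the fingers measure 114 mm over their backs; the gripper's body (76 mm by 85 mm) begins 54 mm behind the grasp point. The pads swing forward as they close: fully open they stand 13 mm farther back than shut.
Start: joints at [-1.332, 0.053, 1.613, -0, 1.476, -0.119], TCP at [0.219, -0.585, 0.248] pointing down, gripper open.
Joint ranges: [-3.01, 3.01], [-1.01, 2.22], [0.06, 2.58], [-1.02, 4.17], [0.09, 2.62], [-3.14, 3.14]. Speed limits (rad/s): [2.57, 2.57, 3.14, 3.14, 3.14, 3.14].

## Interface

Orientations are given as a rotation vector (axis times angle).
In Python, from workcell import sensors, imaging, ctrl gives the robot as it stands.
- The arm moves only by the tool carry_out, never from a script. Its argument "rows" is one flat list of numbers, 6 for each row, row after row: the shift along the tool's x, y, z normalised to -1 to 1, where 1 is 2 cm, then the turn, a rotation vector about the tool's x, y, z normalised to -1 to 1, where 1 is 0.15 rad. In form: [dx, dy, dz, wx, wy, wz, dx, dy, dz, wx, wy, wz, ...]. A call has 1 to 12 rows; each row shifts and turns the commanded pose from where the row before left it, along the tool's axes as they then stand; what a row does not reach is not made up. A row lasts 1/8 s, in which the tool goes at most 62.5 mm and 10.7 degrees, less where a joint would pass 70% of its speed; a pose out of reach is approached as far as the arm can. A call with a number of a shift or a turn outside -1 to 1 is refused whole. A call with a gripper value outside its range is refused whole. "fingers" is the opening, from 0 (shut) to 1 (fully open), set as the call begins (left out, the last holds). The fingers move at their own pace and stop on an object; "squeeze" is the grip in N (left out, the last holds). Time passes only in rows, so rows that do not move let the fingers close. It gives the time, the measured TCP pose, the force, the opening and the grip force at its end, in the units of the state.
- sensors.read_state(): the state, without advancing time (a new reading comes with each control period).
- imaging.camera(name): name is "scene" or "top" or "wrist"; returns the picture (480x640x3 uint8, red, green, blue); there is no depth.
- imaging.camera_info(name): a dict with "fovy" (degrees; the focal length in pixels is half the picture's height over the tangent of half this angle, whatever the lens; pixels are square), "cx", "cy" (the principal point, pixels), "dist_coeffs" ([k1, k2, p1, p2, k3] as OpenCV has them; the pictures are not rectified), "xyz" and "attitude" of the camera in the world. Camera axes: x right, y down, z forward; pixel columns grow to the right and rows downward; lengths in m; the calibration is good to about 2 mm. A picture is of the moment at which its call begins: read the wrist's pose just before it. camera_info takes no time and is no camera call; for the wrist camera it gives the pose at the moment of the call.
- ctrl.hand_in(): hands the job in; it is judged then, once.
The state is a dict: "t": time; "q": joint angles; "dq": joint speeds; "effort": joint torques, N m; "eef_pos": TCP position; "ee_rot": TCP orientation; "ft_force": force on the tool from outside, world axes, zero at the start; "torque": the same for the moment, N m; "finger_gap": opening from 0.0 (shut) to 1.0 (fully open); "grip_force": force on a finger pad.
Only numpy, scipy, OpenCV 4.12 (cv2) and the standard library are available. Lean on these libraries where they do the work, as an engineer would, in place of code of your own. Each camera call takes 0.05 s, during which the arm holds its last target. There are 200 camera calls.

## Task

Get the sound angle cleats onto the scale for weighing: first take the roll of black tape off the scale's pan and lay it flat on the bench, then, with the pan empty, zero the scale by pushing its recessed zero button fully down with the tip of the small screwdriver and holding it down for two seconds, and put the screwdriver back upright in its hole in the wooden block. Only then lay every sound cleat (square and full length) in the scale's pan; any odd one - sawn short or bent out of square - goes into the plywood scrap box. Once a cleat lies in the pan do not press the zero button again, and leave the tape measure and the pine offcut beyond the work where they are.

Things in the scene. Friction and masses are not known exactly. Their poses are not given: they have to be found in the camera images.
- scale: grey bench scale fixed to the bench, 240 mm deep (x) by 190 mm wide (y). Origin: centre of its underside on the bench; x points from its console (at -x, top 42 mm high, with display and the zero button) towards its pan (at +x). It may stand in the left or the right part of the bench, with the sorting mat in the other.
- pan: bright steel weighing pan of the scale, 160 mm (x) by 180 mm (y), with a lip 3 mm thick standing 5 mm above its floor all round; it rides on a stiff spring and sinks 1 to 4 mm under the cleats. Origin: centre of its underside, 38 mm above the bench and 38 mm on the +x side of the scale's origin; axes as the scale's.
- pan_mid (a point): centre of the pan's floor (41 mm above the bench when empty); axes as the scale's
- collar_rim (a point): centre of the mouth of the black round collar that guards the zero button: on the console at the scale's x = -86 mm, y = -56 mm; the rim stands 56 mm above the bench, 14 mm above the console, outer diameter 33 mm, bore 15 mm. Fingers do not fit into the bore.
- button_top (a point): centre of the top of the grey zero button inside the collar; it fills the bore and lies 8 mm below the rim (48 mm above the bench)
- zero_button (a joint): travel of the zero button, m: 0 released, 0.004 fully down (3.5 N; starts to move at 1 N); it springs back. It has to be pushed down by more than 3.2 mm
- driver: small red screwdriver, 161 mm long, standing tip down in the block's hole, the tapered end of its handle resting in the mouth. Its y axis runs from tip to handle (within 3 degrees), so y points up. Handle 75 mm long, 15 mm thick at its lower end widening to 31 mm, from about 87 to 163 mm above the bench; shank 86 mm long, 5.5 mm thick, pointed
- driver_tip (a point): the point of the screwdriver's shank (about 2 mm above the bench when it stands in the block)
- driver_grip (a point): point on the axis of the screwdriver's handle, 131 mm from the tip, where the handle is about 30 mm thick; a good place to grip it
- holder: pine block 60 x 60 mm, 92 mm high, fixed to the bench, with one 18 mm hole through it from top to bottom for the screwdriver (the small dark spots on its top are too small for it). Origin: centre of its underside
- holder_hole (a point): centre of the hole's mouth, on the block's top, 92 mm above the bench
- tape_roll: roll of black insulating tape, 58 mm across, 19 mm high, lying flat on the scale's pan at the start. Origin: centre of its underside, z up
- scrap_bin: open plywood scrap box fixed to the bench, 150 mm (x) by 100 mm (y), 55 mm high, walls and floor 6 mm. Origin: centre of its underside. Empty at the start. The box and the wooden block stand between scale and mat, either one the nearer
- mat: black rubber sorting mat fixed to the bench, 300 mm (x) by 200 mm (y), 3 mm thick, on which the cleats lie at the start. Origin: centre of its underside
- cleat_a: piece of aluminium angle, two flanges 50 mm wide, 8 mm thick, at a right angle; SOUND: full 70 mm long, two bolt holes in each flange; 0.14 kg. Starts with one flange flat, the other standing. Origin: centre of the flat flange's underside, which spans x -25 to 25, y -35 to 35 (sawn length), z 0 to 8 mm; z up; the standing flange spans x -25 to -17, z 8 to 50 mm. May be absent (None)
- cleat_b: piece of aluminium angle, two flanges 50 mm wide, 8 mm thick, at a right angle; SOUND: full 70 mm long, two bolt holes in each flange; 0.14 kg. Starts with one flange flat, the other standing. Origin: centre of the flat flange's underside, which spans x -25 to 25, y -35 to 35 (sawn length), z 0 to 8 mm; z up; the standing flange spans x -25 to -17, z 8 to 50 mm. May be absent (None)
- cleat_c: piece of aluminium angle, two flanges 50 mm wide, 8 mm thick, at a right angle; SOUND: full 70 mm long, two bolt holes in each flange; 0.14 kg. Starts with one flange flat, the other standing. Origin: centre of the flat flange's underside, which spans x -25 to 25, y -35 to 35 (sawn length), z 0 to 8 mm; z up; the standing flange spans x -25 to -17, z 8 to 50 mm. May be absent (None)
- cleat_d: piece of aluminium angle, two flanges 50 mm wide, 8 mm thick, at a right angle; SOUND: full 70 mm long, two bolt holes in each flange; 0.14 kg. Starts with one flange flat, the other standing. Origin: centre of the flat flange's underside, which spans x -25 to 25, y -35 to 35 (sawn length), z 0 to 8 mm; z up; the standing flange spans x -25 to -17, z 8 to 50 mm. May be absent (None)
- cleat_short: piece of aluminium angle, two flanges 50 mm wide, 8 mm thick, at a right angle; ODD: sawn short, 42 mm long, one hole in each flange; 0.09 kg. Starts with one flange flat, the other standing. Origin: centre of the flat flange's underside, which spans x -25 to 25, y -21 to 21 (sawn length), z 0 to 8 mm; z up; the standing flange spans x -25 to -17, z 8 to 50 mm. May be absent (None)
- cleat_bent: piece of aluminium angle, two flanges 50 mm wide, 8 mm thick, ODD: bent, one leans 0.44 rad over the other; 70 mm long; 0.14 kg. Starts with one flange flat, the other standing. Origin: centre of the flat flange's underside, which spans x -25 to 25, y -35 to 35 (sawn length), z 0 to 8 mm; z up; the standing flange's mid-plane rises from x -21, z 4 to x -1, z 46 mm. May be absent (None)
- tape_measure: yellow pocket tape measure standing beyond the work, 38 x 84 x 70 mm; leave alone
- offcut: small block of pine lying beyond the work, 45 x 120 x 34 mm, about along y; leave alone

How it is judged:
On the way, in this order (a step that is already met when the one before it is completed fails the run):
1. the roll of tape lies flat on the bench, off the scale and not in the scrap box, and is let go (height (world z) of tape_roll below 0.012 m and angle between tape_roll's own z axis and vertical below 0.15 rad and contact force between tape_roll and scale below 0.05 N and horizontal distance between tape_roll and scrap_bin above 0.07 m and linear speed of tape_roll below 0.03 m/s and angular speed of tape_roll below 0.3 rad/s and contact force between the fingers and tape_roll below 0.1 N), for 0.3 s.
2. with nothing on the pan, the zero button is held fully down (more than 3.2 mm) by the screwdriver for 1.5 s (value of joint zero_button above 0.0032 m and contact force between driver and zero_button above 0.3 N and contact force between each of cleat_a, cleat_b, cleat_c, cleat_d, cleat_short, cleat_bent, tape_roll and pan below 0.05 N), for 1.5 s.
3. the screwdriver stands in its hole again, let go, and the pan is still empty (horizontal distance between driver_tip and holder_hole below 0.012 m and angle between driver's own y axis and vertical below 0.2 rad and height (world z) of driver_tip below 0.02 m and linear speed of driver below 0.03 m/s and angular speed of driver below 0.3 rad/s and contact force between the fingers and driver below 0.1 N and contact force between each of cleat_a, cleat_b, cleat_c, cleat_d, cleat_short, cleat_bent, tape_roll and pan below 0.05 N), for 0.2 s.
At the end, for the whole second after the job is handed in: sound cleats in the pan (origin 5 mm or more inside its outline), odd ones in the scrap box; screwdriver in its hole (tip within 12 mm of its axis, below 20 mm, lean under 0.2 rad); tape roll flat on the bench, off the scale, out of the box; all let go and still (all of step 1 and horizontal distance between driver_tip and holder_hole below 0.012 m and angle between driver's own y axis and vertical below 0.2 rad and height (world z) of driver_tip below 0.02 m and linear speed of each of driver, cleat_a, cleat_b, cleat_c, cleat_d, cleat_short, cleat_bent below 0.03 m/s and angular speed of each of driver, cleat_a, cleat_b, cleat_c, cleat_d, cleat_short, cleat_bent below 0.3 rad/s and contact force between the fingers and driver below 0.1 N and x of cleat_a in the frame of pan_mid between -0.075 and 0.075 m and y of cleat_a in the frame of pan_mid between -0.085 and 0.085 m and z of cleat_a in the frame of pan_mid between -0.006 and 0.075 m and contact force between the fingers and cleat_a below 0.1 N and x of cleat_b in the frame of pan_mid between -0.075 and 0.075 m and y of cleat_b in the frame of pan_mid between -0.085 and 0.085 m and z of cleat_b in the frame of pan_mid between -0.006 and 0.075 m and contact force between the fingers and cleat_b below 0.1 N and x of cleat_c in the frame of pan_mid between -0.075 and 0.075 m and y of cleat_c in the frame of pan_mid between -0.085 and 0.085 m and z of cleat_c in the frame of pan_mid between -0.006 and 0.075 m and contact force between the fingers and cleat_c below 0.1 N and x of cleat_d in the frame of pan_mid between -0.075 and 0.075 m and y of cleat_d in the frame of pan_mid between -0.085 and 0.085 m and z of cleat_d in the frame of pan_mid between -0.006 and 0.075 m and contact force between the fingers and cleat_d below 0.1 N and x of cleat_short in the frame of scrap_bin between -0.069 and 0.069 m and y of cleat_short in the frame of scrap_bin between -0.044 and 0.044 m and z of cleat_short in the frame of scrap_bin between 0 and 0.06 m and contact force between the fingers and cleat_short below 0.1 N and x of cleat_bent in the frame of scrap_bin between -0.069 and 0.069 m and y of cleat_bent in the frame of scrap_bin between -0.044 and 0.044 m and z of cleat_bent in the frame of scrap_bin between 0 and 0.06 m and contact force between the fingers and cleat_bent below 0.1 N); the robot touches nothing.
It fails at once if the zero button is pressed while a cleat lies on the pan (value of joint zero_button above 0.002 m and contact force between any of cleat_a, cleat_b, cleat_c, cleat_d, cleat_short, cleat_bent and pan above 0.3 N).
It fails at once if the tape measure or the pine offcut is moved more than 30 mm (distance of any of tape_measure, offcut from where it was at the start of the episode above 0.03 m).
Of cleat_a, cleat_b, cleat_c, cleat_d only 2 to 3 are there at a start; the rules pass over those that are not, and their reading is None.
Of cleat_short, cleat_bent only 1 to 2 are there at a start; the rules pass over those that are not, and their reading is None.
At some moment in a run one of cleat_a, cleat_b, cleat_c, cleat_d, cleat_short, cleat_bent may be knocked a few centimetres aside while the robot is not near it.
It also fails if it takes over 210 s, if anything falls off the work surface, if the arm or the gripper's body presses on something with over 40 N, if the wrist force passes 120 N, or if a joint passes its speed limit or range.

## Working session

There is one attempt and no reset: what is moved stays moved. The work goes in short steps, Python scripts to look and compute and a tool call to move; the robot and the scene stay as the last step left them, time stands still between calls to the robot, and variables do not carry over. Pictures are saved under pics/ and viewed, at most 14 in all, crops included, and the job is handed in when it is done.

Besides the shell and the picture viewer there is one more tool, called after "Emit:" by a JSON object that holds its "fn" and its "kwargs". carry_out: Moves the arm, as the interface text tells. Scaled input: -1 to 1 covers 2 cm each way for a shift and 0.15 rad each way for a turn. Its arguments: {"type":"object","properties":{"rows":{"type":"array"},"fingers":{"type":"number"},"squeeze":{"type":"number"}},"required":["rows"]}

```bash
ls; mkdir -p pics; cat > h.py <<'E'
import numpy as np, cv2
from scipy.spatial.transform import Rotation as R
from workcell import sensors, imaging, ctrl
def K(i):
    f=240/np.tan(np.radians(i["fovy"])/2); return np.array([[f,0,i["cx"]],[0,f,i["cy"]],[0,0,1.]])
def rot(a):
    a=np.array(a,float); return a if a.shape==(3,3) else R.from_rotvec(a).as_matrix()
def ray(i,uv):
    p=cv2.undistortPoints(np.array(uv,float).reshape(-1,1,2),K(i),np.array(i["dist_coeffs"],float)).reshape(-1,2)
    return np.c_[p,np.ones(len(p))]@rot(i["attitude"]).T
def onz(i,uv,z):
    d=ray(i,uv); o=np.array(i["xyz"]); return o+d*((z-o[2])/d[:,2])[:,None]
def proj(i,P):
    A=rot(i["attitude"]); X=(np.array(P,float).reshape(-1,3)-np.array(i["xyz"]))@A
    return cv2.projectPoints(X,np.zeros(3),np.zeros(3),K(i),np.array(i["dist_coeffs"],float))[0].reshape(-1,2)
def tri(obs): # [(info,uv)]
    M=np.zeros((3,3));b=np.zeros(3)
    for i,uv in obs:
        d=ray(i,uv)[0];d/=np.linalg.norm(d);P=np.eye(3)-np.outer(d,d);M+=P;b+=P@np.array(i["xyz"])
    return np.linalg.solve(M,b)
def shot(n,f):
    i=imaging.camera_info(n);im=imaging.camera(n)[:,:,::-1].copy();cv2.imwrite("pics/"+f,im);return i,im
def tool():
    s=sensors.read_state();return np.array(s["eef_pos"]),rot(s["ee_rot"])
E
python3 - <<'E'
from h import *
for n in("scene","top"):
    i,im=shot(n,n+"0.png");print(n,i)
s=sensors.read_state();print(s)
print(rot(s["ee_rot"]).round(3))
E
```

```text
pics
scene {'fovy': 52.06060920946456, 'cx': 318.2611503154653, 'cy': 240.48612601172655, 'dist_coeffs': array([-0.05777369,  0.        ,  0.        ,  0.        ,  0.        ]), 'xyz': array([ 0.35750093, -0.58161077,  0.63526897]), 'attitude': array([-2.19100126,  0.36739506, -0.16436346])}
top {'fovy': 42.8521422184691, 'cx': 317.73514487355254, 'cy': 234.4272654027289, 'dist_coeffs': array([0.0458621, 0.       , 0.       , 0.       , 0.       ]), 'xyz': array([0.47308735, 0.06054944, 1.12581741]), 'attitude': array([-2.19091876,  2.13685752, -0.0946198 ])}
{'t': 0.1, 'q': array([-1.33199864e+00,  5.33051379e-02,  1.61416707e+00,  1.81464474e-05,
        1.47600453e+00, -1.19021010e-01]), 'dq': array([-0.00029877, -0.0004856 , -0.0037664 ,  0.00068946,  0.00033541,
        0.0005607 ]), 'effort': array([ 1.30664233e-03, -3.94903672e+01, -3.71363461e+01, -4.93066511e-05,
        3.93007620e-03, -1.25719663e-05]), 'eef_pos': array([ 0.21875962, -0.58489181,  0.24717087]), 'ee_rot': array([-3.08959644e+00, -5.58729072e-01,  1.48721792e-04]), 'ft_force': array([-0.53903237, -0.73341658, -0.2057577 ]), 'torque': array([-0.05319736,  0.0367805 ,  0.01378408]), 'grip_force': 0.0, 'finger_gap': 0.9993992056940498}
[[ 0.937  0.35  -0.   ]
 [ 0.35  -0.937  0.002]
 [ 0.    -0.002 -1.   ]]
```

View pics/scene0.png

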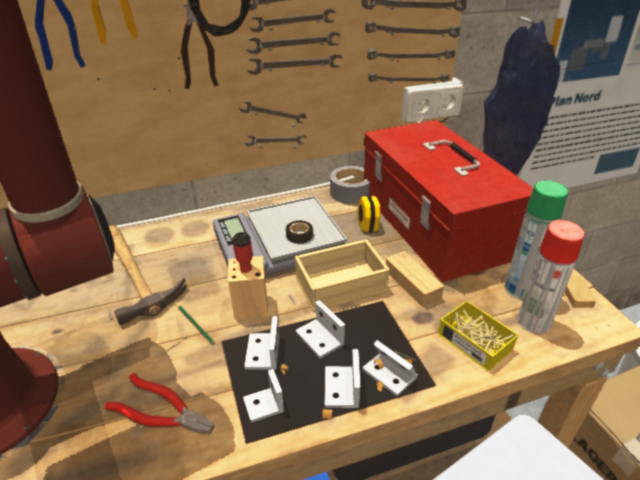

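View pics/top0.png

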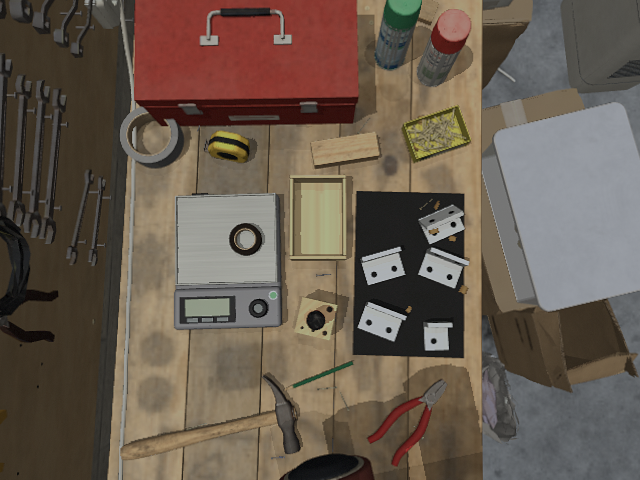

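The scene view shows the scale at left (tape roll ~(299,231)), the driver in its block (245,270), the scrap box (342,272), and the mat with 5 cleats, the short one ~(262,400) and a probably bent one ~(390,365). In the top view: tape (245,239), button collar (258,308), driver (318,320), box (319,217), cleats (383,267), (441,267), (382,320), (441,225), short (438,335). I'll zoom in for precise pixels.

```bash
python3 - <<'E'
import cv2
t=cv2.imread("pics/top0.png");s=cv2.imread("pics/scene0.png")
cv2.imwrite("pics/tc.png",cv2.resize(t[180:365,345:475],None,fx=3.2,fy=3.2,interpolation=cv2.INTER_CUBIC))
a=cv2.resize(s[290:440,220:440],None,fx=3.6,fy=3.6,interpolation=cv2.INTER_CUBIC)
cv2.imwrite("pics/sc.png",a)
E
```

```text
(no output)
```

View pics/tc.png

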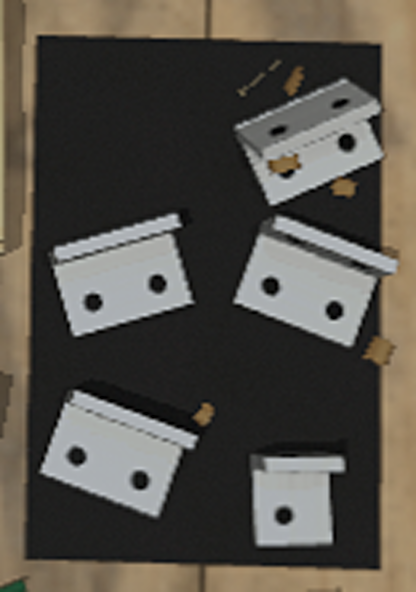

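View pics/sc.png

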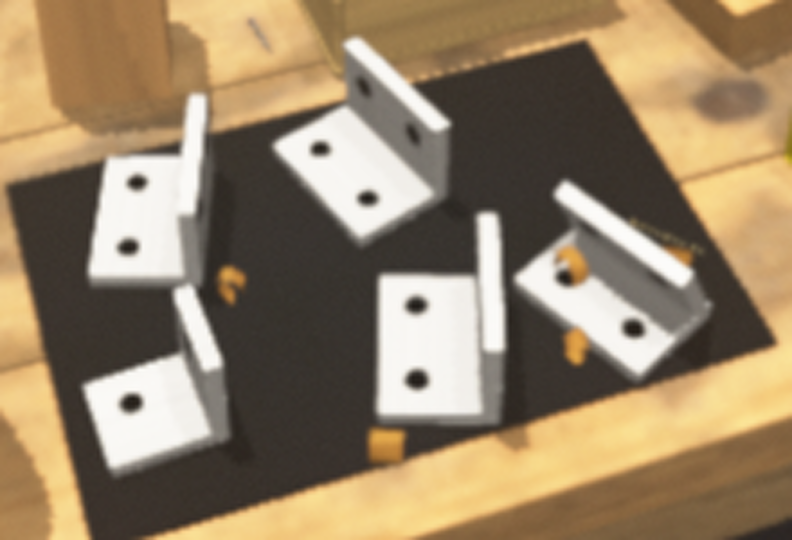

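The crops show three sound cleats (two holes, square), the short one (one hole) at the near right of the mat, and the bent one at the far right, its standing flange leaning over its flat one. Next I'll measure from both views.

```bash
cat > m.py <<'E'
from h import *
t=cv2.imread("pics/top0.png");s=cv2.imread("pics/scene0.png")
it=imaging.camera_info("top");is_=imaging.camera_info("scene")
T=lambda u,v:(345+u/3.2,180+v/3.2)
S=lambda u,v:(220+u/3.6,290+v/3.6)
def dark(im,x0,x1,y0,y1,th):
    g=cv2.cvtColor(im,cv2.COLOR_BGR2GRAY)[y0:y1,x0:x1]; c,_=cv2.findContours((g<th).astype(np.uint8),0,2)
    c=max(c,key=cv2.contourArea)+np.array([x0,y0]); return cv2.fitEllipse(c)
a=dark(t,222,270,215,262,110);b=dark(s,280,320,214,246,110)
print("tape",a,b,tri([(it,a[0]),(is_,b[0])]))
# cleats: mid of top edge of standing flange ends (left end, right end) in both crops
C={"P":((53,255),(182,222),(352,43),(445,130)),
   "Q":((274,222),(394,266),(485,215),(493,350)),
   "R":((72,396),(196,440),(196,97),(190,212)),
   "bent":((238,128),(346,82),(565,187),(686,280)),
   "short":((256,463),(344,463),(187,290),(211,365))}
for k,(l,r,sl,sr) in C.items():
    A=tri([(it,T(*l)),(is_,S(*sl))]);B=tri([(it,T(*r)),(is_,S(*sr))])
    d=A-B;print(k,A.round(4),B.round(4),"mid",((A+B)/2).round(4),"len",np.linalg.norm(d).round(4),"yaw of +y end",np.degrees(np.arctan2(-d[0],d[1])).round(1))
print("pan lip",onz(it,[(176,196),(277,194),(279,284),(177,287)],.046).round(3)[:,:2].tolist())
print("console",onz(it,[(175,289),(281,286),(281,327),(175,329)],.042).round(3)[:,:2].tolist())
print("box",onz(it,[(290,176),(347,176),(346,261),(290,259)],.055).round(3)[:,:2].tolist())
print("holder",onz(it,[(303,297),(345,303),(337,339),(296,333)],.092).round(3)[:,:2].tolist())
print("collar",onz(it,[(258,308)],.056).round(3),"driver top",onz(it,[(316,320)],.163).round(3))
print("spots",onz(it,[(395,174),(240,355),(154,260),(278,160),(380,160),(410,160)],0).round(3)[:,:2].tolist())
E
python3 m.py
```

```text
tape ((246.26390075683594, 238.45692443847656), (32.38684844970703, 35.08796691894531), 76.63326263427734) ((299.1554260253906, 231.78564453125), (22.54380989074707, 28.47235107421875), 91.9790267944336) [0.57159175 0.20202766 0.04671852]
P [ 0.5407 -0.0034  0.0464] [ 0.5606 -0.0738  0.0505] mid [ 0.5507 -0.0386  0.0485] len 0.0732 yaw of +y end 15.8
Q [ 0.5609 -0.124   0.0489] [ 0.5381 -0.1894  0.0493] mid [ 0.5495 -0.1567  0.0491] len 0.0692 yaw of +y end -19.2
R [ 0.4626 -0.0147  0.0478] [ 0.4416 -0.0822  0.0507] mid [ 0.4521 -0.0485  0.0493] len 0.0708 yaw of +y end -17.3
bent [ 0.6114 -0.1058  0.0287] [ 0.6403 -0.1672  0.0239] mid [ 0.6259 -0.1365  0.0263] len 0.068 yaw of +y end 25.2
short [ 0.4305 -0.116   0.0434] [ 0.4307 -0.1616  0.0522] mid [ 0.4306 -0.1388  0.0478] len 0.0464 yaw of +y end 0.2
pan lip [[0.644, 0.33], [0.652, 0.15], [0.492, 0.142], [0.482, 0.321]]
console [[0.479, 0.325], [0.489, 0.138], [0.417, 0.136], [0.409, 0.322]]
box [[0.684, 0.127], [0.686, 0.026], [0.535, 0.025], [0.536, 0.123]]
holder [[0.47, 0.097], [0.462, 0.026], [0.402, 0.038], [0.41, 0.107]]
collar [[0.449 0.176 0.056]] driver top [[0.435 0.073 0.163]]
spots [[0.703, -0.065], [0.363, 0.212], [0.531, 0.377], [0.724, 0.154], [0.728, -0.036], [0.73, -0.092]]
```

Three sound cleats plus the short and the bent one are confirmed. The scale's yaw is ≈3°, and the tape will go on free bench near (0.363, 0.22). Moving towards the tape roll now.

Emit:
{"fn": "carry_out", "kwargs": {"rows": [0.97,-0.98,0,0,0,0,0.97,-0.98,0,0,0,0,0.97,-0.98,0,0,0,0,0.97,-0.98,0,0,0,0,0.97,-0.98,0,0,0,0,0.97,-0.98,0,0,0,0,0.97,-0.98,0,0,0,0,0.97,-0.98,0,0,0,0,0.97,-0.98,0,0,0,0,0.97,-0.98,0,0,0,0,0.97,-0.98,0,0,0,0,0.97,-0.98,0,0,0,0], "fingers": 1}}

```text
t: 1.6
eef_pos: [0.3546, -0.2825, 0.2478]
ee_rot: [-3.091, -0.559, 0.001]
ft_force: [0.6, 0.1, -0.1]
finger_gap: 1.001
grip_force: 0.0
```

Emit:
{"fn": "carry_out", "kwargs": {"rows": [0.97,-0.98,0,0,0,0,0.97,-0.98,0,0,0,0,0.97,-0.98,0,0,0,0,0.97,-0.98,0,0,0,0,0.97,-0.98,0,0,0,0,0.97,-0.98,0,0,0,0,0.97,-0.98,0,0,0,0,0.97,-0.98,0,0,0,0,0.97,-0.98,0,0,0,0,0.97,-0.98,0,0,0,0,0.97,-0.98,0,0,0,0,0,0,0,0,0,0]}}

```text
t: 3.1
eef_pos: [0.4789, -0.0058, 0.2477]
ee_rot: [-3.09, -0.563, 0.002]
ft_force: [0.8, -0.4, -0.6]
finger_gap: 0.999
grip_force: 0.0
```

```bash
cat >> h.py <<'E'
def go(x,y,z,yaw=None):
    "needed shift in tool axes (units of 2cm) and turn about tool z (units .15 rad) for tool-down pose; yaw = world heading of tool x, deg"
    p,A=tool();d=A.T@(np.array([x,y,z])-p)/.02
    c=np.degrees(np.arctan2(A[1,0],A[0,0]));w=0 if yaw is None else -np.radians((yaw-c+180)%360-180)/.15
    tilt=A.T@np.array([0,0,-1.]) 
    print("at",p.round(4),"yaw",c.round(1),"q",np.round(sensors.read_state()["q"],2),"need",d.round(2),"turn",round(w,2),"tilt",np.degrees(np.arccos(tilt[2])).round(2),-tilt[1]/.15,tilt[0]/.15)
E
python3 - <<'E'
from h import *
go(.5715,.202,.248)
i,im=shot("wrist","w1.png");print(i)
P,A=tool();print("cam in tool",(A.T@(np.array(i["xyz"])-P)).round(4),(A.T@rot(i["attitude"])).round(3))
E
```

```text
at [ 0.4789 -0.0058  0.2477] yaw 20.7 q [-0.17 -0.31  1.94 -0.    1.51  1.04] need [ 8.   -8.09 -0.02] turn 0 tilt 0.07 -0.004013810544707429 0.007587594181107258
{'fovy': 67.65349239261147, 'cx': 317.99287790480497, 'cy': 243.7395763924636, 'dist_coeffs': array([0.00657728, 0.        , 0.        , 0.        , 0.        ]), 'xyz': array([0.55539534, 0.02215379, 0.37367018]), 'attitude': array([ 2.3553315 , -1.6267755 , -0.26678057])}
cam in tool [ 8.18e-02  1.00e-04 -1.26e-01] [[ 0.003 -0.948 -0.318]
 [ 1.     0.002  0.001]
 [ 0.    -0.318  0.948]]
```

View pics/w1.png

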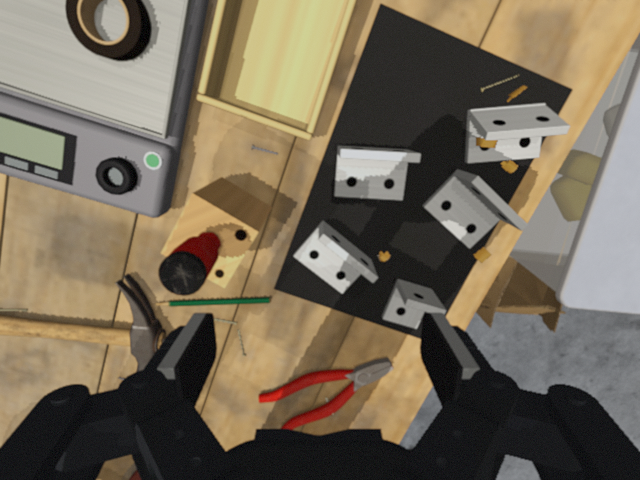

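The wrist view shows the collar at (117,175), the driver's black cap at (184,273), the tape at (108,22), and all five cleats. I'll triangulate these against the top view.

Emit:
{"fn": "carry_out", "kwargs": {"rows": [0.9,-0.9,0,0,0,0,0.9,-0.9,0,0,0,0,0.9,-0.9,0,0,0,0,0.9,-0.9,0,0,0,0,0,0,0,0,0,0]}}

```text
t: 3.78
eef_pos: [0.5212, 0.0857, 0.248]
ee_rot: [3.091, 0.56, -0.001]
ft_force: [-0.6, -0.4, 0.2]
finger_gap: 1.002
grip_force: 0.0
```

```bash
cat > m2.py <<'E'
from h import *
t=cv2.imread("pics/top0.png");w1=cv2.imread("pics/w1.png")
it=imaging.camera_info("top")
i1={'fovy':67.65349239261147,'cx':317.99287790480497,'cy':243.7395763924636,'dist_coeffs':np.array([0.00657728,0,0,0,0]),'xyz':np.array([0.55539534,0.02215379,0.37367018]),'attitude':np.array([2.3553315,-1.6267755,-0.26678057])}
def dark(im,x0,x1,y0,y1,th):
    g=cv2.cvtColor(im,cv2.COLOR_BGR2GRAY)[y0:y1,x0:x1]; c,_=cv2.findContours((g<th).astype(np.uint8),0,2)
    c=max(c,key=cv2.contourArea)+np.array([x0,y0]); return cv2.fitEllipse(c)
if __name__=="__main__":
    i2,w2=shot("wrist","w2.png");print({k:np.array(v).tolist() for k,v in i2.items()})
    ct=dark(t,244,272,296,320,75);c1=dark(w1,90,142,150,200,75)
    print("collar",ct,c1,tri([(it,ct[0]),(i1,c1[0])]).round(4))
    dt=dark(t,304,330,308,334,75);d1=dark(w1,155,208,248,300,75)
    print("cap",dt,d1,tri([(it,dt[0]),(i1,d1[0])]).round(4))
    go(.5715,.202,.248)
    cv2.imwrite("pics/w2v.png",w2)
E
python3 m2.py
```

```text
{'fovy': 67.65349239261147, 'cx': 317.99287790480497, 'cy': 243.7395763924636, 'dist_coeffs': [0.0065772827668759675, 0.0, 0.0, 0.0, 0.0], 'xyz': [0.5976422234171959, 0.1135279908201283, 0.37394931380447877], 'attitude': [2.353729578601615, -1.6290549179668448, -0.26615127422583834]}
collar ((258.1173400878906, 307.85687255859375), (18.295324325561523, 19.023672103881836), 89.69349670410156) ((116.73567962646484, 175.42015075683594), (35.77260208129883, 42.1668701171875), 105.09255981445312) [0.4492 0.1766 0.0467]
cap ((315.4640808105469, 320.0374450683594), (17.38895606994629, 19.866859436035156), 11.998292922973633) ((184.813720703125, 269.39599609375), (44.8218994140625, 54.61892318725586), 46.05771255493164) [0.4346 0.074  0.1471]
at [0.5209 0.0851 0.248 ] yaw 20.5 q [ 0.02 -0.18  1.84 -0.    1.49  1.23] need [ 4.42 -4.59 -0.01] turn 0 tilt 0.06 0.00239778701123853 0.006976040020223188
```

View pics/w2v.png

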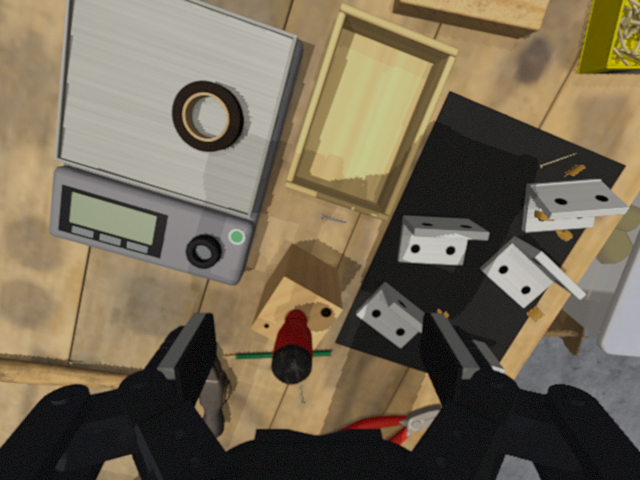

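The wrist view shows the tape at (207,114), collar (206,251), driver cap (291,364), and the clean pan and box corners. Triangulating over all the views.

```bash
cat > m3.py <<'E'
from m2 import *
w2=cv2.imread("pics/w2.png")
i2={'fovy':67.65349239261147,'cx':317.99287790480497,'cy':243.7395763924636,'dist_coeffs':np.array([0.00657728,0,0,0,0]),'xyz':np.array([0.5976422,0.1135280,0.3739493]),'attitude':np.array([2.3537296,-1.6290549,-0.2661513])}
if __name__=="__main__":
    ct=(258.1,307.9);c1=(116.7,175.4);e=dark(w2,182,228,228,272,75);print(e);c2=e[0]
    for o in ([(it,ct),(i2,c2)],[(i1,c1),(i2,c2)],[(it,ct),(i1,c1),(i2,c2)]):print("collar",tri(o).round(4))
    print("planes56",[onz(i,[c],.056)[0].round(4) for i,c in((it,ct),(i1,c1),(i2,c2))])
    e=dark(w2,165,250,75,155,80);print("tape2",e)
    print("tape",tri([(it,(246.3,238.5)),(i2,e[0])]).round(4),onz(it,[(246.3,238.5)],.055).round(4),onz(i2,[e[0]],.055).round(4))
    print("pan",onz(i2,[(69,-8),(299,36),(252,216),(60,160)],.046).round(3)[:,:2].tolist())
    print("cap",[onz(i,[c],.16)[0].round(4) for i,c in((it,(315.5,320)),(i1,(184,273)),(i2,(291,365)))])
    print("box",onz(i2,[(344,8),(456,52),(385,214),(288,183)],.055).round(3)[:,:2].tolist())
    for k,a,b in(("hole P mid-flat",(258.1,0),(0,0)),):pass
E
python3 m3.py
```

```text
((203.90455627441406, 250.8127899169922), (33.36960983276367, 35.84800338745117), 73.41795349121094)
collar [0.4492 0.1761 0.0472]
collar [0.4498 0.1752 0.049 ]
collar [0.4492 0.1761 0.0472]
planes56 [array([0.4495, 0.1758, 0.056 ]), array([0.452, 0.172, 0.056]), array([0.4531, 0.1738, 0.056 ])]
tape2 ((207.62132263183594, 116.05345153808594), (66.44831848144531, 74.52603149414062), 130.3446807861328)
tape [0.5702 0.2011 0.0567] [[0.5701 0.201  0.055 ]] [[0.5703 0.2019 0.055 ]]
pan [[0.619, 0.328], [0.655, 0.151], [0.498, 0.142], [0.487, 0.318]]
cap [array([0.4353, 0.0741, 0.16  ]), array([0.4387, 0.0707, 0.16  ]), array([0.4385, 0.074 , 0.16  ])]
box [[0.683, 0.124], [0.686, 0.03], [0.546, 0.028], [0.541, 0.121]]
```

Emit:
{"fn": "carry_out", "kwargs": {"rows": [0.87,-0.918,0.5,0,0,0,0.87,-0.918,0.5,0,0,0,0.87,-0.918,0.5,0,0,0,0.87,-0.918,0.5,0,0,0,0.87,-0.918,0.5,0,0,0,0,0,0.97,0,0,0,0,0,0.97,0,0,0,0,0,0.97,0,0,0,0,0,0.97,0,0,0,0,0,0.97,0,0,0,0,0,0.97,0,0,0,0,0,0.97,0,0,0]}}

```text
t: 5.32
eef_pos: [0.5705, 0.2023, 0.0612]
ee_rot: [-3.091, -0.559, -0.0]
ft_force: [0.4, 0.5, -0.8]
finger_gap: 0.995
grip_force: 0.0
```

Emit:
{"fn": "carry_out", "kwargs": {"rows": [0,0,0,0,0,0,0,0,0,0,0,0,0,0,0,0,0,0,0,0,0,0,0,0,0,0,0,0,0,0,0,0,0,0,0,0], "fingers": 0.3, "squeeze": 30}}

```text
t: 6.08
eef_pos: [0.5708, 0.2023, 0.0629]
ee_rot: [-3.091, -0.559, -0.001]
ft_force: [0.3, -0.6, -0.3]
finger_gap: 0.637
grip_force: 32.3
```

```bash
python3 -c "
from h import *
go(.363,.222,.13)"
```

```text
at [0.5708 0.2023 0.0629] yaw 20.5 q [0.22 0.19 1.79 0.   1.16 1.43] need [-9.38 -4.56 -3.36] turn 0 tilt 0.05 0.0004220175828698962 -0.005846392843192728
```

Emit:
{"fn": "carry_out", "kwargs": {"rows": [0,0,-1,0,0,0,0,0,-1,0,0,0,0,0,-1,0,0,0,-1,-0.5,0,0,0,0,-1,-0.5,0,0,0,0,-1,-0.5,0,0,0,0,-1,-0.5,0,0,0,0,-1,-0.5,0,0,0,0,-1,-0.5,0,0,0,0,-1,-0.5,0,0,0,0,-1,-0.5,0,0,0,0,-1,-0.5,0,0,0,0]}}

```text
t: 7.58
eef_pos: [0.3702, 0.2237, 0.1241]
ee_rot: [-3.091, -0.559, -0.003]
ft_force: [-0.7, -0.1, -0.6]
finger_gap: 0.637
grip_force: 32.3
```

Emit:
{"fn": "carry_out", "kwargs": {"rows": [-0.38,-0.06,0,0,0,0,0,0,1,0,0,0,0,0,1,0,0,0,0,0,1,0,0,0,0,0,1,0,0,0,0,0,0,0,0,0]}}

```text
t: 8.32
eef_pos: [0.3622, 0.2214, 0.0417]
ee_rot: [3.091, 0.558, -0.004]
ft_force: [-0.0, 0.0, -0.4]
finger_gap: 0.635
grip_force: 32.3
```

```bash
python3 -c "
from h import *
go(.363,.222,.0235)"
```

```text
at [0.3622 0.2214 0.0417] yaw 20.5 q [ 0.37 -0.21  2.23 -0.    1.12  1.59] need [ 0.05 -0.01  0.91] turn 0 tilt 0.16 0.001028257148207587 0.018567819739600675
```

Emit:
{"fn": "carry_out", "kwargs": {"rows": [0,0,0.5,0,0,0,0,0,0.42,0,0,0,0,0,0,0,0,0]}}

```text
t: 8.7
eef_pos: [0.3624, 0.2218, 0.0236]
ee_rot: [3.091, 0.559, -0.002]
ft_force: [0.6, 0.2, -0.1]
finger_gap: 0.635
grip_force: 32.3
```

Emit:
{"fn": "carry_out", "kwargs": {"rows": [0,0,0,0,0,0,0,0,0,0,0,0,0,0,0,0,0,0,0,0,0,0,0,0], "fingers": 0.85}}

```text
t: 9.2
eef_pos: [0.363, 0.222, 0.0243]
ee_rot: [-3.091, -0.559, -0.001]
ft_force: [0.7, 0.8, -0.7]
finger_gap: 0.855
grip_force: 0.0
```

Emit:
{"fn": "carry_out", "kwargs": {"rows": [0,0,-0.5,0,0,0,0,0,-1,0,0,0,0,0,-1,0,0,0,0,0,-1,0,0,0,0,0,-1,0,0,0,0,0,-1,0,0,0,0,0,-1,0,0,0,0,0,-1,0,0,0,0,0,-1,0,0,0,0,0,-1,0,0,0,0,0,-1,0,0,0,0,0,0,0,0,0]}}

```text
t: 10.7
eef_pos: [0.3638, 0.2223, 0.2366]
ee_rot: [-3.091, -0.559, -0.007]
ft_force: [0.3, 0.7, 0.0]
finger_gap: 0.849
grip_force: 0.0
```

```bash
python3 -c "
from h import *
go(.4355,.074,.235,20)
i,w=shot('wrist','w3.png');print({k:np.array(v).tolist() for k,v in i.items()});shot('top','top1.png')"
```

```text
at [0.3638 0.2223 0.2366] yaw 20.5 q [ 0.37 -0.45  2.07  0.    1.52  1.59] need [0.76 8.2  0.08] turn 0.06 tilt 0.25 -0.0005000831280010827 -0.029146767844875666
{'fovy': 67.65349239261147, 'cx': 317.99287790480497, 'cy': 243.7395763924636, 'dist_coeffs': [0.0065772827668759675, 0.0, 0.0, 0.0, 0.0], 'xyz': [0.439725575984772, 0.24988262675877307, 0.3629196802541848], 'attitude': [2.3570326827280073, -1.6327544420518638, -0.2626221473814137]}
```

View pics/w3.png

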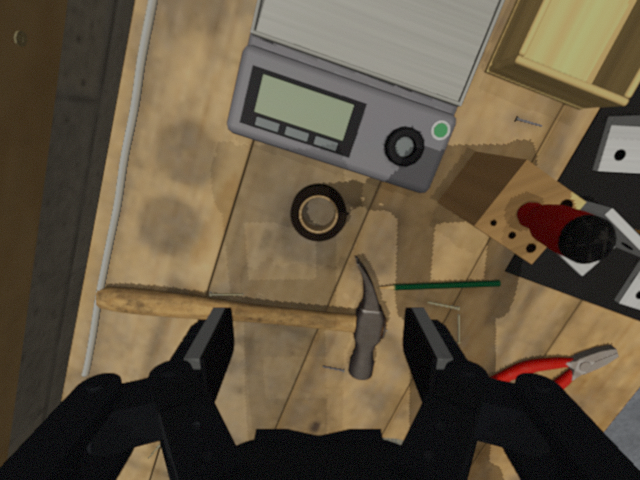

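The tape lies flat on the bench at (319,212). The collar's bore is at (405,147), and the driver's cap at (588,240). Now refining the collar and the driver from three wrist views.

```bash
cat > m4.py <<'E'
from m3 import *
w3=cv2.imread("pics/w3.png")
i3=dict(i2,xyz=np.array([0.4397256,0.2498826,0.3629197]),attitude=np.array([2.3570327,-1.6327544,-0.2626221]))
e=dark(w3,380,428,122,172,75);print(e)
ring=[(it,(258.1,307.9)),(i1,(116.7,175.4)),(i2,(203.9,250.8)),(i3,e[0])]
print("collar mid",tri(ring).round(4),tri(ring[1:]).round(4),[onz(i,[c],.049)[0].round(4) for i,c in ring])
# cap centre and neck of the red handle
def redpts(im,x0,x1,y0,y1):
    h=cv2.cvtColor(im,cv2.COLOR_BGR2HSV)[y0:y1,x0:x1];m=(((h[...,0]<8)|(h[...,0]>172))&(h[...,1]>150)&(h[...,2]>50)).astype(np.uint8)
    n,l,s,c=cv2.connectedComponentsWithStats(m);k=1+np.argmax(s[1:,4]);y,x=np.nonzero(l==k);return np.c_[x+x0,y+y0].astype(float)
res=[]
for i,im,b,cap in((i1,w1,(155,230,225,300),(184,273)),(i2,w2,(265,320,300,385),(291,365)),(i3,w3,(510,615,195,265),(588,240))):
    p=redpts(im,*b);c=p.mean(0);d=c-np.array(cap);d/=np.linalg.norm(d);t=(p-c)@d;low=p[t>np.percentile(t,97)].mean(0)
    res.append((i,low,cap));print(c,low,d)
print("neck",tri([(i,l) for i,l,_ in res]).round(4),[onz(i,[l],.094)[0].round(4) for i,l,_ in res])
print("cap",tri([(i,c) for i,_,c in res]).round(4),[onz(i,[c],.16)[0].round(4) for i,_,c in res],onz(it,[(315.5,320)],.15).round(4))
E
python3 m4.py
```

```text
((404.1982116699219, 146.69200134277344), (39.71702194213867, 41.1534538269043), 28.23099708557129)
collar mid [0.4494 0.1757 0.0483] [0.4495 0.1754 0.0484] [array([0.4494, 0.1765, 0.049 ]), array([0.4497, 0.1753, 0.049 ]), array([0.45  , 0.1752, 0.049 ]), array([0.4493, 0.1754, 0.049 ])]
[202.35233751 248.22690992] [213.66666667 235.33333333] [ 0.59526735 -0.80352771]
[294.35577889 331.92964824] [296.9 311.3] [ 0.1009555  -0.99489094]
[546.75577367 221.00808314] [520.30769231 210.92307692] [-0.90832673 -0.41826135]
neck [0.4364 0.0736 0.0786] [array([0.4439, 0.0712, 0.094 ]), array([0.4443, 0.0755, 0.094 ]), array([0.4358, 0.0828, 0.094 ])]
cap [0.4351 0.0725 0.1544] [array([0.4387, 0.0707, 0.16  ]), array([0.4385, 0.074 , 0.16  ]), array([0.4354, 0.0773, 0.16  ])] [[0.4349 0.0742 0.15  ]]
```

Emit:
{"fn": "carry_out", "kwargs": {"rows": [0.081,0.913,0,0,0,0,0.081,0.913,0,0,0,0,0.081,0.913,0,0,0,0,0.081,0.913,0,0,0,0,0.081,0.913,0,0,0,0,0.081,0.913,0,0,0,0,0.081,0.913,0,0,0,0,0.081,0.913,0,0,0,0,0.081,0.913,0,0,0,0,0,0,0,0,0,0]}}

```text
t: 12.05
eef_pos: [0.4337, 0.0725, 0.2328]
ee_rot: [-3.091, -0.556, 0.004]
ft_force: [0.2, -0.5, -0.6]
finger_gap: 0.85
grip_force: 0.0
```

```bash
python3 -c "
from h import *
go(.435,.0735,.135,20.5)"
```

```text
at [0.4337 0.0725 0.2328] yaw 20.4 q [-0.   -0.41  2.04  0.    1.51  1.21] need [ 0.09 -0.02  4.89] turn -0.01 tilt 0.15 -0.006623923900259354 0.01594401208713608
```

Emit:
{"fn": "carry_out", "kwargs": {"rows": [0.09,-0.02,0.9,0,0,0,0,0,1,0,0,0,0,0,1,0,0,0,0,0,1,0,0,0,0,0,0.99,0,0,0,0,0,0,0,0,0]}}

```text
t: 12.8
eef_pos: [0.4332, 0.0748, 0.1331]
ee_rot: [-3.09, -0.56, 0.009]
ft_force: [-0.0, 0.0, -0.7]
finger_gap: 0.849
grip_force: 0.0
```

Emit:
{"fn": "carry_out", "kwargs": {"rows": [0,0,0,0,0,0,0,0,0,0,0,0,0,0,0,0,0,0,0,0,0,0,0,0,0,0,0,0,0,0,0,0,0,0,0,0,0,0,0,0,0,0], "fingers": 0.1, "squeeze": 60}}

```text
t: 13.68
eef_pos: [0.4362, 0.0743, 0.1372]
ee_rot: [-3.091, -0.559, -0.002]
ft_force: [-0.6, 1.7, 5.8]
finger_gap: 0.325
grip_force: 59.2
```

```bash
python3 -c "
from h import *
go(.4495,.1755,.255,20.5)
i,im=shot('top','top2.png')"
```

```text
at [0.4362 0.0743 0.1372] yaw 20.5 q [-0.   -0.31  2.13  0.    1.32  1.21] need [ 2.4  -4.5  -5.89] turn -0.0 tilt 0.09 -0.0004530278018943468 -0.010249454570366742
```

Emit:
{"fn": "carry_out", "kwargs": {"rows": [0,0,-0.6,0,0,0,0,0,-1,0,0,0,0,0,-1,0,0,0,0,0,-1,0,0,0,0,0,-1,0,0,0,0,0,-1,0,0,0,0,0,-0.2,0,0,0,0,0,0,0,0,0]}}

```text
t: 14.72
eef_pos: [0.4356, 0.0741, 0.2523]
ee_rot: [3.091, 0.559, 0.0]
ft_force: [-0.1, -0.4, -1.4]
finger_gap: 0.325
grip_force: 59.1
```

```bash
python3 - <<'E'
from h import *
go(.4495,.1755,.255,20.5)
i,im=shot('scene','s3.png');it,t=shot('top','top3.png');iw,w=shot('wrist','w4.png')
print(sensors.read_state()["ft_force"],sensors.read_state()["finger_gap"])
a=cv2.resize(im[150:330,190:330],None,fx=3,fy=3,interpolation=2);b=w[300:480,200:440]
b=cv2.resize(b,None,fx=1.6,fy=1.6);o=np.zeros((540,420+384,3),np.uint8)[:, :800];o[:540,:420]=a;o[:288,420:800]=b[:, :380]
cv2.imwrite("pics/v4.png",o)
E
```

```text
at [0.4356 0.0741 0.2523] yaw 20.5 q [-0.   -0.41  2.01 -0.    1.54  1.21] need [ 2.43 -4.51 -0.14] turn -0.0 tilt 0.0 0.00040447128585870633 6.66913141569335e-05
[ 0.01883556  0.1644443  -0.56467528] 0.33437802150141865
```

View pics/v4.png

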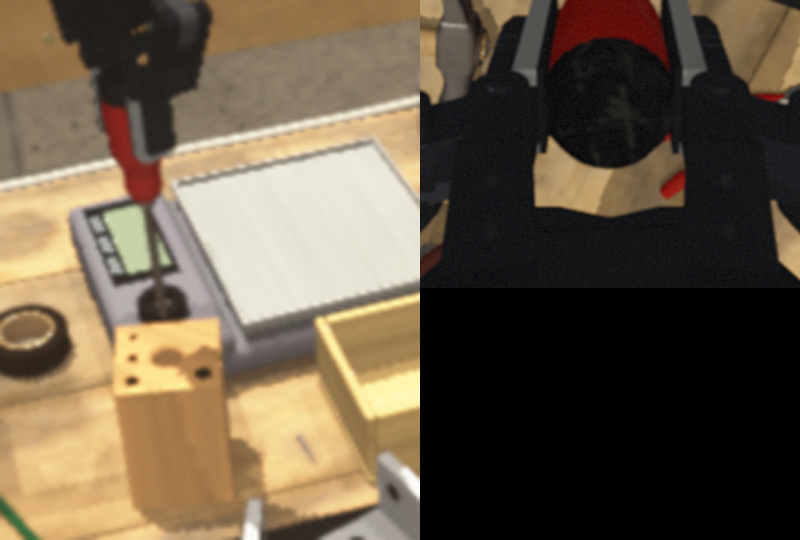

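Scene crop: the driver is held with its shank about vertical, its tip over the collar in the image at scene ≈(243,250). The empty hole mouth is at ≈(246,269), and the pan is empty. Checking tip and hole numerically.

```bash
python3 - <<'E'
from h import *
i=imaging.camera_info('scene');iw=imaging.camera_info('wrist');it=imaging.camera_info('top')
p,A=tool()
tip=p+np.array([0,0,-.1352])
print("expected tip scene",proj(i,tip),"wrist",proj(iw,tip),"top",proj(it,tip),"shank top scene",proj(i,tip+[0,0,.08]),"wrist",proj(iw,tip+[0,0,.08]))
print("hole by scene",onz(i,[(245.7,269)],.092))
t=cv2.imread("pics/s3.png");w=cv2.imread("pics/w4.png")
u,v=proj(iw,tip)[0]
c=cv2.resize(w[100:360,220:420],None,fx=2.2,fy=2.2)
a=cv2.resize(t[200:285,205:285],None,fx=4.2,fy=4.2,interpolation=2)
o=np.zeros((572,800,3),np.uint8);o[:c.shape[0],:c.shape[1]]=c;o[:a.shape[0],450:450+a.shape[1]]=a
cv2.imwrite("pics/v5.png",o)
E
```

```text
expected tip scene [[241.97385412 256.58680506]] wrist [[316.82969698 235.56452147]] top [[315.88673799 319.08939601]] shank top scene [[236.60630374 217.47623629]] wrist [[316.33432565 278.79694755]]
hole by scene [[0.4378694  0.06873694 0.092     ]]
```

View pics/v5.png

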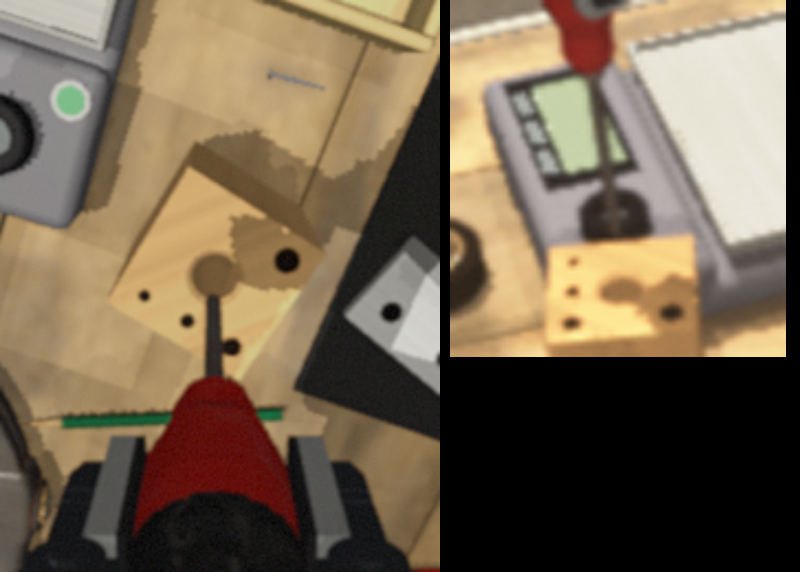

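The wrist shows the tip at (316.8,234.5), against an expected (316.8,235.6), so the driver hangs straight. Now over the collar.

Emit:
{"fn": "carry_out", "kwargs": {"rows": [0.486,-0.902,0,0,0,0,0.486,-0.902,0,0,0,0,0.486,-0.902,0,0,0,0,0.486,-0.902,0,0,0,0,0.486,-0.902,0,0,0,0,0,0,0,0,0,0,0,0,1,0,0,0,0,0,0.9,0,0,0,0,0,0,0,0,0,0,0,0,0,0,0]}}

```text
t: 16.12
eef_pos: [0.4495, 0.1753, 0.2141]
ee_rot: [3.092, 0.558, -0.0]
ft_force: [0.3, 0.4, 0.2]
finger_gap: 0.331
grip_force: 59.2
```

```bash
python3 - <<'E'
from h import *
iw,w=shot('wrist','w5.png');go(.4495,.1755,.205,20.5)
p,A=tool();tip=p+np.array([0,0,-.1352])
w4=cv2.imread("pics/w4.png")
print("tip",tip,"exp tip",proj(iw,tip)[0],"collar rim exp",proj(iw,[.4495,.1755,.056]),"ring mid",proj(iw,[.4495,.1755,.049]))
c=cv2.resize(w[150:310,220:420],None,fx=3.5,fy=3.5,interpolation=2);cv2.imwrite("pics/v6.png",c)
E
```

```text
at [0.4498 0.1755 0.2147] yaw 20.5 q [ 0.22 -0.28  1.97 -0.    1.45  1.43] need [-0.02 -0.01  0.49] turn -0.0 tilt 0.04 0.0008870071684452483 -0.004923260236584986
tip [0.44982452 0.17547296 0.07952192] exp tip [316.67634797 235.64738315] collar rim exp [[316.59841824 227.51398865]] ring mid [[316.62649323 225.22621301]]
```

View pics/v6.png

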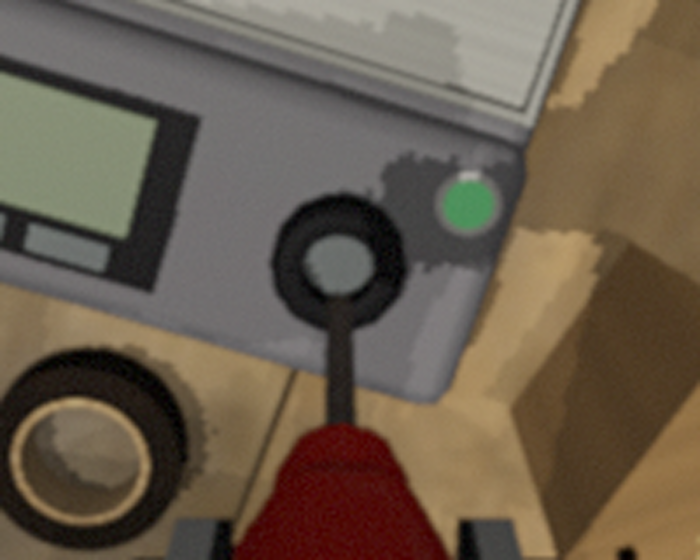

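Tip at pixel (317,235), collar centre at (317,225). Both match the predicted pixels, so the tip is on the bore's axis. Lowering.

Emit:
{"fn": "carry_out", "kwargs": {"rows": [0,0,0.4,0,0,0,0,0,0.4,0,0,0,0,0,0.4,0,0,0,0,0,0.3,0,0,0,0,0,0,0,0,0]}}

```text
t: 16.8
eef_pos: [0.4493, 0.1756, 0.1837]
ee_rot: [3.091, 0.559, -0.001]
ft_force: [-0.2, 0.1, -0.3]
finger_gap: 0.331
grip_force: 59.2
```

```bash
python3 - <<'E'
from h import *
go(.4495,.1755,.178,20.5);print(sensors.read_state()["ft_force"])
E
```

```text
at [0.4493 0.1756 0.1837] yaw 20.5 q [ 0.22 -0.25  2.   -0.    1.39  1.43] need [0.01 0.01 0.28] turn 0.0 tilt 0.05 -0.0007467557003323228 0.006176114909296755
[-0.19788141  0.10781611 -0.33466097]
```

Emit:
{"fn": "carry_out", "kwargs": {"rows": [0,0,0.1,0,0,0,0,0,0.1,0,0,0,0,0,0.1,0,0,0,0,0,0,0,0,0,0,0,0,0,0,0]}}

```text
t: 17.42
eef_pos: [0.4498, 0.1757, 0.1787]
ee_rot: [-3.091, -0.559, -0.001]
ft_force: [0.3, 0.7, 2.3]
finger_gap: 0.333
grip_force: 59.5
```

Emit:
{"fn": "carry_out", "kwargs": {"rows": [0,0,0.05,0,0,0,0,0,0,0,0,0,0,0,0,0,0,0]}}

```text
t: 17.8
eef_pos: [0.45, 0.1758, 0.178]
ee_rot: [-3.091, -0.559, -0.002]
ft_force: [0.1, -0.7, 5.9]
finger_gap: 0.33
grip_force: 59.8
```

Emit:
{"fn": "carry_out", "kwargs": {"rows": [0,0,0.07,0,0,0,0,0,0,0,0,0,0,0,0,0,0,0,0,0,0,0,0,0]}}

```text
t: 18.3
eef_pos: [0.4503, 0.1758, 0.1775]
ee_rot: [-3.091, -0.559, -0.003]
ft_force: [-0.5, -0.2, 8.9]
finger_gap: 0.327
grip_force: 60.1
```

Emit:
{"fn": "carry_out", "kwargs": {"rows": [0,0,0,0,0,0,0,0,0,0,0,0,0,0,0,0,0,0,0,0,0,0,0,0,0,0,0,0,0,0,0,0,0,0,0,0,0,0,0,0,0,0,0,0,0,0,0,0,0,0,0,0,0,0,0,0,0,0,0,0,0,0,0,0,0,0,0,0,0,0,0,0]}}

```text
t: 19.8
eef_pos: [0.4504, 0.1758, 0.1776]
ee_rot: [-3.091, -0.559, -0.004]
ft_force: [-1.2, -0.2, 8.0]
finger_gap: 0.332
grip_force: 60.1
```

Emit:
{"fn": "carry_out", "kwargs": {"rows": [0,0,0,0,0,0,0,0,0,0,0,0,0,0,0,0,0,0,0,0,0,0,0,0,0,0,0,0,0,0,0,0,0,0,0,0]}}

```text
t: 20.55
eef_pos: [0.4504, 0.1759, 0.1776]
ee_rot: [-3.091, -0.559, -0.004]
ft_force: [-1.9, 0.1, 8.4]
finger_gap: 0.327
grip_force: 60.1
```

Emit:
{"fn": "carry_out", "kwargs": {"rows": [0,0,-0.5,0,0,0,0,0,-1,0,0,0,0,0,-1,0,0,0,0,0,-1,0,0,0,0,0,-0.4,0,0,0,-0.486,0.902,0,0,0,0,-0.486,0.902,0,0,0,0,-0.486,0.902,0,0,0,0,-0.486,0.902,0,0,0,0,-0.486,0.902,0,0,0,0,0,0,0,0,0,0,0,0,0,0,0,0]}}

```text
t: 22.05
eef_pos: [0.4356, 0.0745, 0.2539]
ee_rot: [-3.091, -0.559, 0.0]
ft_force: [0.3, 0.0, -0.8]
finger_gap: 0.323
grip_force: 59.3
```

```bash
python3 - <<'E'
from h import *
go(.4362,.0743,.139,20.5)
iw,w=shot('wrist','w6.png')
p,A=tool();tip=p+np.array([0,0,-.1352]);print(tip,proj(iw,tip),proj(iw,[.4362,.0743,.092]))
g=cv2.cvtColor(w,cv2.COLOR_BGR2GRAY).astype(int)
for v in range(215,262,3): print(v,''.join('#' if x<60 else '+' if x<105 else '.' for x in g[v,290:345]))
E
```

```text
at [0.4356 0.0745 0.2539] yaw 20.5 q [ 0.   -0.41  2.01  0.    1.54  1.21] need [0.03 0.02 5.74] turn -0.0 tilt 0.03 -0.003149459740298897 0.0003142923861650325
[0.43561325 0.07462067 0.11869311] [[316.64546816 235.81342483]] [[317.37055211 225.80381585]]
215 .......................................................
218 .....................++++++++++++++...................+
221 ...................++++++++++++++++++++................
224 ..................+++++++++++++++++++++++..............
227 ..................++++++++++++++++++++.................
230 ...................+++++++++++++++++...................
233 ......................++++++++++++.....................
236 ........................+####+.........................
239 ........................+####+.........................
242 ........................+#####.........................
245 .............#####......+#####.........................
248 ..............+++.......+#####+........................
251 ........................######+........................
254 ........................######+..++#++.................
257 .......................+###############................
260 .......................+#######++#####.................
```

The tip is centred over the hole: tip column 316.5, hole centre (318,225), as expected. Lowering it in.

Emit:
{"fn": "carry_out", "kwargs": {"rows": [0.03,0.02,0.7,0,0,0,0,0,0.7,0,0,0,0,0,0.8,0,0,0,0,0,0.8,0,0,0,0,0,0.8,0,0,0,0,0,0.8,0,0,0,0,0,0.6,0,0,0,0,0,0.5,0,0,0,0,0,0,0,0,0,0,0,0,0,0,0]}}

```text
t: 23.35
eef_pos: [0.4366, 0.0739, 0.1404]
ee_rot: [3.091, 0.559, 0.001]
ft_force: [-0.6, -0.6, -0.0]
finger_gap: 0.33
grip_force: 59.3
```

Emit:
{"fn": "carry_out", "kwargs": {"rows": [0,0,0,0,0,0,0,0,0,0,0,0,0,0,0,0,0,0,0,0,0,0,0,0,0,0,0,0,0,0], "fingers": 0.8}}

```text
t: 23.98
eef_pos: [0.4363, 0.074, 0.1399]
ee_rot: [3.091, 0.559, 0.0]
ft_force: [-0.0, -0.4, -0.1]
finger_gap: 0.8
grip_force: 0.0
```

Emit:
{"fn": "carry_out", "kwargs": {"rows": [0,0,-0.5,0,0,0,0,0,-1,0,0,0,0,0,-1,0,0,0,0,0,-1,0,0,0,0,0,-1,0,0,0,0,0,0,0,0,0]}}

```text
t: 24.72
eef_pos: [0.4375, 0.074, 0.2324]
ee_rot: [3.091, 0.559, 0.007]
ft_force: [0.5, -0.6, -0.3]
finger_gap: 0.804
grip_force: 0.0
```

```bash
python3 - <<'E'
from h import *
go(.4362,.0743,.139,20.5)
i,w=shot('wrist','w7.png');j,s=shot('scene','s7.png');k,t=shot('top','top7.png')
o=np.zeros((600,800,3),np.uint8);o[:375,:500]=cv2.resize(s[170:470,100:500],(500,375));b=cv2.resize(t[170:380,160:480],(480,315));
o[285:600,320:800]=b;o[:240,500:800]=cv2.resize(w,(300,240));cv2.imwrite("pics/v7.png",o)
E
```

```text
at [0.4375 0.074  0.2324] yaw 20.5 q [-0.   -0.4   2.04  0.    1.5   1.21] need [-0.07 -0.04  4.67] turn -0.0 tilt 0.25 0.010018428718164543 -0.027741234829111665
```

View pics/v7.png

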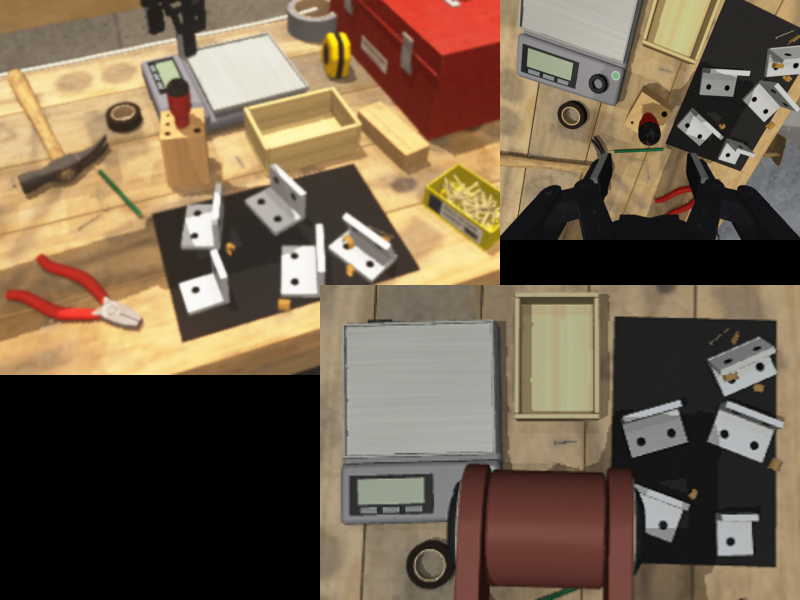

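The driver stands back in its block with the tape flat on the bench, and the pan is empty. Next: move over the mat, with the jaws turned to close along x.

Emit:
{"fn": "carry_out", "kwargs": {"rows": [-0.016,0.985,-0.12,0,0,0,-0.016,0.985,-0.12,0,0,0,-0.016,0.985,-0.12,0,0,0,-0.016,0.985,-0.12,0,0,0,-0.016,0.985,-0.12,0,0,0,-0.016,0.985,-0.12,0,0,0,-0.016,0.985,-0.12,0,0,0,-0.016,0.985,-0.12,0,0,0,-0.016,0.985,-0.12,0,0,0,-0.016,0.985,-0.12,0,0,0,-0.016,0.985,-0.12,0,0,0], "fingers": 0.5}}

```text
t: 26.25
eef_pos: [0.5093, -0.1315, 0.2565]
ee_rot: [-3.091, -0.559, -0.0]
ft_force: [1.0, -0.4, 0.1]
finger_gap: 0.495
grip_force: 0.0
```

Emit:
{"fn": "carry_out", "kwargs": {"rows": [0,0,0,0,0,-0.9,0,0,0,0,0,-0.9,0,0,0,0,0,-0.9,0,0,0,0,0,-0.9,0,0,0,0,0,-0.9,0,0,0,0,0,-0.9,0,0,0,0,0,-0.9,0,0,0,0,0,-0.9,0,0,0,0,0,-0.9,0,0,0,0,0,0]}}

```text
t: 27.5
eef_pos: [0.5091, -0.1307, 0.2563]
ee_rot: [-2.221, -2.222, 0.0]
ft_force: [0.3, -0.7, 0.5]
finger_gap: 0.5
grip_force: 0.0
```

```bash
python3 - <<'E'
from h import *
go(.51,-.13,.26,90)
i,w=shot('wrist','w8.png');print({k:np.array(v).tolist() for k,v in i.items()});shot('top','top8.png');shot('scene','s8.png')
E
```

```text
at [ 0.5091 -0.1307  0.2563] yaw 90.0 q [-0.39 -0.19  1.83 -0.    1.5  -0.39] need [ 0.04  0.04 -0.18] turn 0.0 tilt 0.0 -0.0004194074564523628 -0.0001445456966662411
{'fovy': 67.65349239261147, 'cx': 317.99287790480497, 'cy': 243.7395763924636, 'dist_coeffs': [0.0065772827668759675, 0.0, 0.0, 0.0, 0.0], 'xyz': [0.5088933141126165, -0.049850519580022706, 0.38237382972274464], 'attitude': [2.8176640494282172, 0.0024010406389759413, 0.00045426063478175353]}
```

View pics/w8.png

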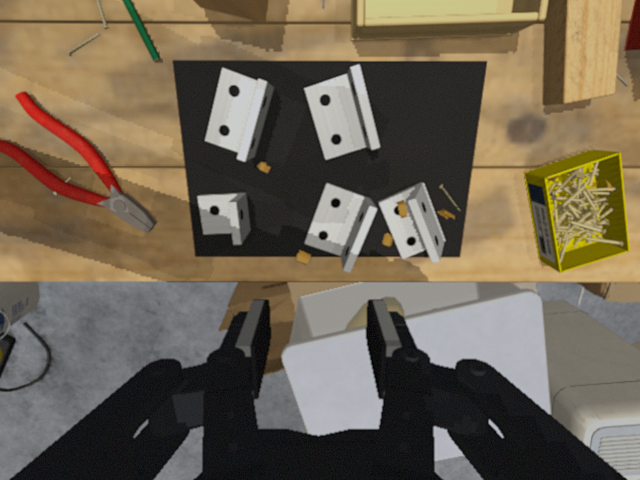

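The wrist view shows image right = +x, up = +y. Standing flanges: R ~(255,120), P ~(365,110), Q ~(360,237), short ~(240,218), bent ~(430,220), none knocked so far. I'll get the outlines numerically.

```bash
cat > cl.py <<'E'
from h import *
import sys
def cleats(w,i,y0=60,y1=258,x0=170,x1=490,th=100):
    h=cv2.cvtColor(w,cv2.COLOR_BGR2HSV);m=((h[...,2]>th)&(h[...,1]<60)).astype(np.uint8);k=np.zeros_like(m);k[y0:y1+15,x0:x1]=m[y0:y1+15,x0:x1]
    k=cv2.morphologyEx(k,cv2.MORPH_OPEN,np.ones((3,3),np.uint8))
    c,_=cv2.findContours(k,0,2)
    for c in c:
        if not 600<cv2.contourArea(c)<9000:continue
        p=cv2.approxPolyDP(cv2.convexHull(c),3,True).reshape(-1,2)
        print("px",p.tolist());print("  z53",onz(i,p,.053)[:,:2].round(3).tolist());print("  z11",onz(i,p,.011)[:,:2].round(3).tolist())
if __name__=="__main__":
    i8=dict(fovy=67.65349239261147,cx=317.99287790480497,cy=243.7395763924636,dist_coeffs=np.array([0.00657728,0,0,0,0]),xyz=[0.5088933,-0.0498505,0.3823738],attitude=[2.81766405,0.00240104,0.00045426])
    cleats(cv2.imread("pics/w8.png"),i8)
    print(onz(i8,[(415,185),(441,260)],.045))
E
python3 cl.py
```

```text
px [[376, 207], [351, 270], [345, 271], [353, 241], [368, 206]]
  z53 [[0.563, -0.124], [0.542, -0.188], [0.536, -0.189], [0.543, -0.158], [0.556, -0.123]]
  z11 [[0.57, -0.133], [0.546, -0.206], [0.539, -0.207], [0.547, -0.171], [0.562, -0.132]]
px [[240, 194], [240, 243], [203, 233], [197, 196]]
  z53 [[0.437, -0.112], [0.434, -0.16], [0.399, -0.15], [0.397, -0.114]]
  z11 [[0.428, -0.12], [0.424, -0.174], [0.385, -0.162], [0.382, -0.122]]
px [[379, 201], [424, 183], [444, 236], [439, 260], [402, 258]]
  z53 [[0.566, -0.118], [0.606, -0.102], [0.63, -0.152], [0.628, -0.177], [0.592, -0.175]]
  z11 [[0.573, -0.127], [0.619, -0.108], [0.646, -0.165], [0.643, -0.193], [0.602, -0.191]]
px [[326, 183], [364, 197], [340, 254], [305, 243]]
  z53 [[0.516, -0.102], [0.552, -0.115], [0.531, -0.171], [0.496, -0.16]]
  z11 [[0.517, -0.108], [0.557, -0.123], [0.533, -0.186], [0.495, -0.174]]
px [[347, 74], [365, 147], [325, 159], [304, 88]]
  z53 [[0.533, -0.011], [0.551, -0.07], [0.515, -0.08], [0.497, -0.022]]
  z11 [[0.536, -0.006], [0.556, -0.072], [0.516, -0.084], [0.496, -0.018]]
px [[221, 68], [266, 81], [245, 161], [205, 141]]
  z53 [[0.428, -0.006], [0.465, -0.016], [0.443, -0.082], [0.409, -0.065]]
  z11 [[0.418, -0.001], [0.46, -0.012], [0.435, -0.086], [0.396, -0.067]]
px [[356, 64], [360, 65], [379, 142], [374, 149], [370, 148], [350, 71]]
  z53 [[0.54, -0.003], [0.544, -0.004], [0.563, -0.065], [0.559, -0.071], [0.555, -0.071], [0.536, -0.008]]
  z11 [[0.544, 0.003], [0.548, 0.002], [0.57, -0.067], [0.565, -0.074], [0.561, -0.073], [0.539, -0.003]]
[[ 0.60030863 -0.10464894  0.045     ]
 [ 0.63315545 -0.18020882  0.045     ]]
```

Emit:
{"fn": "carry_out", "kwargs": {"rows": [0.922,0.404,0.6,0,0,0,0.922,0.404,0.6,0,0,0,0.922,0.404,0.6,0,0,0,0.922,0.404,0.6,0,0,0,0.922,0.404,0.6,0,0,0,0,0,1,0,0,-0.93,0,0,1,0,0,-0.93,0,0,1,0,0,0,0,0,1,0,0,0,0,0,0,0,0,0]}}

```text
t: 28.9
eef_pos: [0.5477, -0.0376, 0.1138]
ee_rot: [-1.888, -2.506, 0.003]
ft_force: [-0.5, 1.2, -0.9]
finger_gap: 0.499
grip_force: 0.0
```

```bash
python3 - <<'E'
from h import *
go(.5495,-.0385,.036,106)
E
```

```text
at [ 0.5477 -0.0376  0.1138] yaw 106.0 q [-0.2  -0.    1.9   0.    1.25 -0.48] need [-0.08  0.09  3.89] turn 0.0 tilt 0.26 -0.026356512284128684 -0.013982494402528321
```

Emit:
{"fn": "carry_out", "kwargs": {"rows": [0,0.04,0.97,0,0,0,0,0.04,0.97,0,0,0,0,0,0.97,0,0,0,0,0,0.97,0,0,0,0,0,0,0,0,0]}}

```text
t: 29.52
eef_pos: [0.5488, -0.0372, 0.036]
ee_rot: [-1.886, -2.507, 0.003]
ft_force: [-0.6, -0.4, 0.3]
finger_gap: 0.498
grip_force: 0.0
```

Emit:
{"fn": "carry_out", "kwargs": {"rows": [0,0,0,0,0,0,0,0,0,0,0,0,0,0,0,0,0,0,0,0,0,0,0,0,0,0,0,0,0,0], "fingers": 0, "squeeze": 50}}

```text
t: 30.15
eef_pos: [0.5515, -0.0377, 0.0397]
ee_rot: [1.887, 2.509, 0.001]
ft_force: [0.3, -1.0, 5.7]
finger_gap: 0.082
grip_force: 51.0
```

```bash
python3 - <<'E'
from h import *
go(.5495,-.0385,.16,93)
E
```

```text
at [ 0.5515 -0.0377  0.0397] yaw 106.1 q [-0.2   0.11  1.93 -0.    1.1  -0.48] need [-0.01 -0.1  -6.01] turn 1.52 tilt 0.11 0.010824890739566766 0.00601437886500715
```

Emit:
{"fn": "carry_out", "kwargs": {"rows": [0,0,-0.7,0,0,0,0,0,-0.95,0,0,0.38,0,0,-0.95,0,0,0.38,0,0,-0.95,0,0,0.38,0,0,-0.95,0,0,0.38,0.982,0.283,0,0,0,0,0.982,0.283,0,0,0,0,0.982,0.283,0,0,0,0,0.982,0.283,0,0,0,0,0.982,0.283,0,0,0,0,0.982,0.283,0,0,0,0,0.982,0.283,0,0,0,0]}}

```text
t: 31.65
eef_pos: [0.5833, 0.1033, 0.1287]
ee_rot: [2.162, 2.28, -0.0]
ft_force: [0.4, -0.1, -1.7]
finger_gap: 0.087
grip_force: 50.2
```

Emit:
{"fn": "carry_out", "kwargs": {"rows": [0.982,0.283,0,0,0,0,0.982,0.283,0,0,0,0,0.982,0.283,0,0,0,0,0.982,0.283,0,0,0,0,0.982,0.283,0,0,0,0,0.982,0.283,0,0,0,0,0.982,0.283,0,0,0,0,0.982,0.283,0,0,0,0,0.982,0.283,0,0,0,0,0,0,0,0,0,0]}}

```text
t: 32.9
eef_pos: [0.6246, 0.2826, 0.1287]
ee_rot: [2.16, 2.281, 0.0]
ft_force: [-0.6, -0.2, -0.7]
finger_gap: 0.083
grip_force: 50.2
```

```bash
python3 - <<'E'
from h import *
go(.6257,.281,.0785,93)
i,t=shot('top','top9.png');cv2.imwrite('pics/x.png',t)
i,s=shot('wrist','w9.png')
E
```

```text
at [0.6246 0.2826 0.1287] yaw 93.1 q [ 0.32  0.28  1.56 -0.    1.3   0.26] need [-0.09  0.05  2.51] turn 0.02 tilt 0.01 0.0015327897554151806 -0.0003305007217795861
```

Lower, then release with a small opening.

Emit:
{"fn": "carry_out", "kwargs": {"rows": [-0.09,0.05,0.8,0,0,0,0,0,0.8,0,0,0,0,0,0.6,0,0,0,0,0,0.3,0,0,0,0,0,0,0,0,0]}}

```text
t: 33.62
eef_pos: [0.6253, 0.2792, 0.0781]
ee_rot: [-2.162, -2.279, 0.001]
ft_force: [0.6, -0.1, -1.4]
finger_gap: 0.082
grip_force: 50.4
```

Emit:
{"fn": "carry_out", "kwargs": {"rows": [0,0,0,0,0,0,0,0,0,0,0,0,0,0,0,0,0,0], "fingers": 0.3}}

```text
t: 34.0
eef_pos: [0.626, 0.2795, 0.0795]
ee_rot: [2.161, 2.279, 0.002]
ft_force: [0.7, -0.9, -0.9]
finger_gap: 0.301
grip_force: 0.0
```

Emit:
{"fn": "carry_out", "kwargs": {"rows": [0,0,-0.5,0,0,0,0,0,-1,0,0,0,0,0,-1,0,0,0,0,0,-1,0,0,0,0,0,0,0,0,0], "fingers": 0.3}}

```text
t: 34.62
eef_pos: [0.6272, 0.2799, 0.1526]
ee_rot: [2.16, 2.278, 0.008]
ft_force: [-0.4, -0.5, -0.4]
finger_gap: 0.297
grip_force: 0.0
```

```bash
python3 - <<'E'
from h import *
go(.5495,-.156,.13,72.5)
i,t=shot('wrist','w10.png');s=cv2.imread('pics/top9.png')
o=np.zeros((600,800,3),np.uint8);o[:330,:440]=cv2.resize(t,(440,330));shot('scene','s10.png');q=cv2.imread('pics/s10.png')
o[250:600,360:800]=cv2.resize(q[170:450,150:502],(440,350));cv2.imwrite('pics/v10.png',o)
E
```

```text
at [0.6272 0.2799 0.1526] yaw 93.0 q [0.31 0.26 1.54 0.   1.33 0.26] need [-21.56  -5.04   1.07] turn 2.39 tilt 0.34 0.03814134446514348 -0.010465443770149546
```

View pics/v10.png

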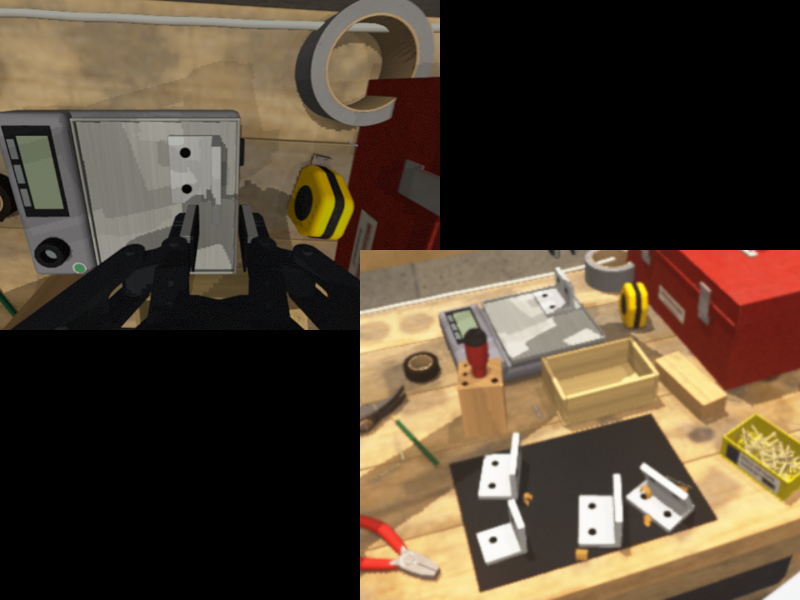

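The cleat lies in the far-left of the pan (flange upright), and the other four are unmoved on the mat. Next cleat Q.

Emit:
{"fn": "carry_out", "kwargs": {"rows": [-0.98,-0.229,-0.11,0,0,0,-0.98,-0.229,-0.11,0,0,0,-0.98,-0.229,-0.11,0,0,0,-0.98,-0.229,-0.11,0,0,0,-0.98,-0.229,-0.11,0,0,0,-0.98,-0.229,-0.11,0,0,0,-0.98,-0.229,-0.11,0,0,0,-0.98,-0.229,-0.11,0,0,0,-0.98,-0.229,-0.11,0,0,0,-0.98,-0.229,-0.11,0,0,0,-0.98,-0.229,-0.11,0,0,0,-0.98,-0.229,-0.11,0,0,0], "fingers": 0.5}}

```text
t: 36.22
eef_pos: [0.5829, 0.0403, 0.1753]
ee_rot: [2.162, 2.28, 0.0]
ft_force: [-0.3, 0.7, 0.9]
finger_gap: 0.498
grip_force: 0.0
```

Emit:
{"fn": "carry_out", "kwargs": {"rows": [-0.98,-0.229,-0.11,0,0,0,-0.98,-0.229,-0.11,0,0,0,-0.98,-0.229,-0.11,0,0,0,-0.98,-0.229,-0.11,0,0,0,-0.98,-0.229,-0.11,0,0,0,-0.98,-0.229,-0.11,0,0,0,-0.98,-0.229,-0.11,0,0,0,-0.98,-0.229,-0.11,0,0,0,-0.98,-0.229,-0.11,0,0,0,-0.98,-0.229,-0.11,0,0,0,0,0,0,0,0,0.8,0,0,0,0,0,0.8]}}

```text
t: 37.72
eef_pos: [0.5476, -0.1577, 0.1972]
ee_rot: [2.424, 1.999, 0.0]
ft_force: [-0.4, -0.3, -0.0]
finger_gap: 0.499
grip_force: 0.0
```

Emit:
{"fn": "carry_out", "kwargs": {"rows": [0,0,0,0,0,0.8,0,0,0,0,0,0]}}

```text
t: 37.98
eef_pos: [0.5477, -0.1572, 0.1971]
ee_rot: [-2.534, -1.857, 0.0]
ft_force: [-0.9, 0.3, 0.4]
finger_gap: 0.5
grip_force: 0.0
```

```bash
cat > chk.py <<'E'
from cl import *
import sys
a=[float(v) for v in sys.argv[1:]]
go(*a);i,w=shot('wrist','wc.png')
p,A=tool();cleats(w,i,20,300,120,520)
E
python3 chk.py .5495 -.156 .036 72.5; rm -f pics/x.png
```

```text
at [ 0.5477 -0.1572  0.1971] yaw 72.5 q [-0.41 -0.04  1.79 -0.    1.39 -0.1 ] need [0.08 0.07 8.06] turn -0.0 tilt 0.0 -0.00041955494842677287 0.00011670054503854464
px [[134, 234], [174, 220], [186, 276], [155, 274]]
  z53 [[0.409, -0.115], [0.444, -0.114], [0.433, -0.161], [0.41, -0.152]]
  z11 [[0.384, -0.121], [0.424, -0.12], [0.412, -0.173], [0.385, -0.163]]
px [[268, 176], [324, 179], [322, 271], [268, 252]]
  z53 [[0.525, -0.104], [0.565, -0.119], [0.541, -0.19], [0.505, -0.161]]
  z11 [[0.518, -0.108], [0.563, -0.125], [0.536, -0.207], [0.494, -0.174]]
px [[378, 140], [430, 198], [425, 226], [419, 230], [385, 235], [336, 181]]
  z53 [[0.61, -0.104], [0.637, -0.157], [0.629, -0.178], [0.624, -0.18], [0.598, -0.176], [0.573, -0.123]]
  z11 [[0.616, -0.108], [0.648, -0.169], [0.638, -0.193], [0.632, -0.195], [0.602, -0.19], [0.573, -0.13]]
px [[131, 79], [143, 80], [154, 181], [120, 172], [120, 84]]
  z53 [[0.458, -0.014], [0.466, -0.017], [0.442, -0.082], [0.421, -0.069], [0.449, -0.015]]
  z11 [[0.44, -0.004], [0.449, -0.007], [0.422, -0.083], [0.398, -0.067], [0.43, -0.005]]
```

Emit:
{"fn": "carry_out", "kwargs": {"rows": [0.08,0.07,1,0,0,0.1,0,0,1,0,0,0,0,0,1,0,0,0,0,0,1,0,0,0,0,0,1,0,0,0,0,0,1,0,0,0,0,0,1,0,0,0,0,0,1,0,0,0,0,0,0,0,0,0], "fingers": 0.35}}

```text
t: 39.15
eef_pos: [0.548, -0.1548, 0.0346]
ee_rot: [-2.546, -1.834, 0.004]
ft_force: [0.3, -0.2, -0.5]
finger_gap: 0.35
grip_force: 0.0
```

Emit:
{"fn": "carry_out", "kwargs": {"rows": [0,0,0,0,0,0,0,0,0,0,0,0,0,0,0,0,0,0,0,0,0,0,0,0], "fingers": 0}}

```text
t: 39.65
eef_pos: [0.5501, -0.1557, 0.0379]
ee_rot: [2.548, 1.836, 0.001]
ft_force: [0.9, 0.1, 0.7]
finger_gap: 0.086
grip_force: 51.8
```

```bash
python3 - <<'E'
from h import *
go(.6301,.1951,.135,93)
d=np.array([.6301,.1951])-tool()[0][:2];c,s=np.cos(np.radians(93)),np.sin(np.radians(93));print("at yaw93:",(d@[c,s])/.02,(d@[s,-c])/.02)
E
```

```text
at [ 0.5501 -0.1557  0.0379] yaw 71.6 q [-0.41  0.15  1.88  0.    1.1  -0.08] need [17.9  -1.75 -4.86] turn -2.5 tilt 0.08 0.009729985846718747 0.0005897558063356976
at yaw93: 17.306066932372868 4.911580612293196
```

Emit:
{"fn": "carry_out", "kwargs": {"rows": [0,0,-0.9,0,0,0,0,0,-1,0,0,-0.625,0,0,-1,0,0,-0.625,0,0,-1,0,0,-0.625,0,0,-1,0,0,-0.625,0.9615,0.273,0,0,0,0,0.9615,0.273,0,0,0,0,0.9615,0.273,0,0,0,0,0.9615,0.273,0,0,0,0,0.9615,0.273,0,0,0,0,0.9615,0.273,0,0,0,0,0.9615,0.273,0,0,0,0]}}

```text
t: 41.15
eef_pos: [0.5809, -0.0177, 0.1351]
ee_rot: [-2.162, -2.28, 0.0]
ft_force: [0.1, -0.4, -0.5]
finger_gap: 0.085
grip_force: 51.6
```

Emit:
{"fn": "carry_out", "kwargs": {"rows": [0.9615,0.273,0,0,0,0,0.9615,0.273,0,0,0,0,0.9615,0.273,0,0,0,0,0.9615,0.273,0,0,0,0,0.9615,0.273,0,0,0,0,0.9615,0.273,0,0,0,0,0.9615,0.273,0,0,0,0,0.9615,0.273,0,0,0,0,0.9615,0.273,0,0,0,0,0.9615,0.273,0,0,0,0,0.9615,0.273,0,0,0,0,0,0,0,0,0,0]}}

```text
t: 42.65
eef_pos: [0.6296, 0.1969, 0.1351]
ee_rot: [2.16, 2.281, 0.0]
ft_force: [-1.1, 0.3, -1.6]
finger_gap: 0.086
grip_force: 51.5
```

```bash
python3 - <<'E'
from h import *
go(.6301,.1951,.0775,93)
E
```

```text
at [0.6296 0.1969 0.1351] yaw 93.1 q [ 0.19  0.22  1.62 -0.    1.3   0.14] need [-0.09  0.02  2.88] turn 0.02 tilt 0.0 0.0005245264523541763 -3.109748899899881e-05
```

Emit:
{"fn": "carry_out", "kwargs": {"rows": [-0.09,0.02,0.8,0,0,0,0,0,0.8,0,0,0,0,0,0.8,0,0,0,0,0,0.5,0,0,0,0,0,0,0,0,0]}}

```text
t: 43.28
eef_pos: [0.6291, 0.1933, 0.0756]
ee_rot: [-2.161, -2.278, 0.003]
ft_force: [-0.2, -0.5, -1.6]
finger_gap: 0.086
grip_force: 51.6
```

Emit:
{"fn": "carry_out", "kwargs": {"rows": [0,0,0,0,0,0,0,0,0,0,0,0,0,0,0,0,0,0], "fingers": 0.3}}

```text
t: 43.65
eef_pos: [0.6304, 0.1937, 0.078]
ee_rot: [2.161, 2.279, 0.002]
ft_force: [0.2, 0.0, 0.6]
finger_gap: 0.302
grip_force: 0.0
```

Emit:
{"fn": "carry_out", "kwargs": {"rows": [0,0,-0.5,0,0,0,0,0,-1,0,0,0,0,0,-1,0,0,0,0,0,-1,0,0,0,0,0,-1,0,0,0,0,0,-1,0,0,0,0,0,0,0,0,0]}}

```text
t: 44.52
eef_pos: [0.6312, 0.1938, 0.1901]
ee_rot: [2.16, 2.278, 0.006]
ft_force: [0.1, 0.6, -0.7]
finger_gap: 0.303
grip_force: 0.0
```

```bash
python3 - <<'E'
from h import *
go(.452,-.0485,.2,72.5)
E
```

```text
at [0.6312 0.1938 0.1901] yaw 93.0 q [ 0.19  0.17  1.58 -0.    1.38  0.13] need [-11.62  -9.59  -0.54] turn 2.39 tilt 0.27 0.030736044826222567 -0.004062163905248301
```

Emit:
{"fn": "carry_out", "kwargs": {"rows": [-0.968,-0.8,-0.05,0,0,0,-0.968,-0.8,-0.05,0,0,0,-0.968,-0.8,-0.05,0,0,0,-0.968,-0.8,-0.05,0,0,0,-0.968,-0.8,-0.05,0,0,0,-0.968,-0.8,-0.05,0,0,0,-0.968,-0.8,-0.05,0,0,0,-0.968,-0.8,-0.05,0,0,0,-0.968,-0.8,-0.05,0,0,0,-0.968,-0.8,-0.05,0,0,0,-0.968,-0.8,-0.05,0,0,0,-0.968,-0.8,-0.05,0,0,0], "fingers": 0.5}}

```text
t: 46.02
eef_pos: [0.4494, -0.049, 0.1981]
ee_rot: [-2.161, -2.278, 0.001]
ft_force: [-0.6, -0.3, -0.6]
finger_gap: 0.497
grip_force: 0.0
```

Emit:
{"fn": "carry_out", "kwargs": {"rows": [0,0,0,0,0,0.8,0,0,0,0,0,0.8,0,0,0,0,0,0.8,0,0,0,0,0,0]}}

```text
t: 46.52
eef_pos: [0.4499, -0.0485, 0.1982]
ee_rot: [-2.533, -1.857, 0.002]
ft_force: [0.7, -0.3, 0.4]
finger_gap: 0.501
grip_force: 0.0
```

```bash
python3 chk.py .452 -.0485 .036 72.5
```

```text
at [ 0.4499 -0.0485  0.1982] yaw 72.5 q [-0.27 -0.34  2.05  0.    1.43  0.03] need [0.03 0.11 8.11] turn -0.0 tilt 0.1 -0.011058195232538004 0.00028721796734693626
px [[322, 290], [323, 314], [277, 313], [277, 305]]
  z53 [[0.438, -0.098], [0.432, -0.12], [0.395, -0.107], [0.397, -0.1]]
  z11 [[0.432, -0.118], [0.425, -0.143], [0.382, -0.128], [0.385, -0.12]]
px [[515, 224], [519, 229], [519, 303], [510, 308], [472, 264], [470, 255]]
  z53 [[0.599, -0.089], [0.601, -0.094], [0.593, -0.159], [0.585, -0.162], [0.561, -0.112], [0.561, -0.104]]
  z11 [[0.618, -0.107], [0.621, -0.113], [0.611, -0.188], [0.602, -0.191], [0.575, -0.134], [0.574, -0.124]]
px [[268, 176], [324, 179], [321, 272], [268, 252]]
  z53 [[0.427, 0.004], [0.467, -0.01], [0.442, -0.082], [0.406, -0.053]]
  z11 [[0.42, 0.0], [0.465, -0.017], [0.437, -0.099], [0.396, -0.065]]
```

Emit:
{"fn": "carry_out", "kwargs": {"rows": [0.08,0.1,1,0,0,0.1,0,0,1,0,0,0,0,0,1,0,0,0,0,0,1,0,0,0,0,0,1,0,0,0,0,0,1,0,0,0,0,0,1,0,0,0,0,0,1,0,0,0,0,0,0,0,0,0], "fingers": 0.35}}

```text
t: 47.7
eef_pos: [0.4511, -0.0471, 0.0372]
ee_rot: [-2.545, -1.836, 0.005]
ft_force: [0.7, -0.0, 0.3]
finger_gap: 0.351
grip_force: 0.0
```

Emit:
{"fn": "carry_out", "kwargs": {"rows": [0,0,0,0,0,0,0,0,0,0,0,0,0,0,0,0,0,0,0,0,0,0,0,0], "fingers": 0}}

```text
t: 48.2
eef_pos: [0.4535, -0.0478, 0.0399]
ee_rot: [2.548, 1.836, 0.002]
ft_force: [0.1, -0.8, 1.6]
finger_gap: 0.082
grip_force: 52.1
```

```bash
python3 - <<'E'
from h import *
go(.5498,.277,.2,93)
d=np.array([.5498,.277])-tool()[0][:2];c,s=np.cos(np.radians(93)),np.sin(np.radians(93));print("at yaw93:",(d@[c,s])/.02,(d@[s,-c])/.02)
E
```

```text
at [ 0.4535 -0.0478  0.0399] yaw 71.6 q [-0.27 -0.12  2.16  0.    1.1   0.05] need [16.93 -0.56 -8.  ] turn -2.49 tilt 0.09 0.010773152594338219 -0.0007330464584614496
at yaw93: 15.967567321383246 5.658350169241177
```

Emit:
{"fn": "carry_out", "kwargs": {"rows": [0,0,-0.9,0,0,0,0,0,-1,0,0,-0.625,0,0,-1,0,0,-0.625,0,0,-1,0,0,-0.625,0,0,-1,0,0,-0.625,0,0.943,0,0,0,0,0,0.943,0,0,0,0,0,0.943,0,0,0,0,0,0.943,0,0,0,0,0,0.943,0,0,0,0,0,0.943,0,0,0,0,0,0,0,0,0,0]}}

```text
t: 49.7
eef_pos: [0.5663, -0.0416, 0.1369]
ee_rot: [-2.161, -2.28, 0.0]
ft_force: [-0.1, -0.1, -1.2]
finger_gap: 0.084
grip_force: 51.7
```

Emit:
{"fn": "carry_out", "kwargs": {"rows": [1,0,0,0,0,0,1,0,0,0,0,0,1,0,0,0,0,0,1,0,0,0,0,0,1,0,0,0,0,0,1,0,0,0,0,0,1,0,0,0,0,0,1,0,0,0,0,0,1,0,0,0,0,0,1,0,0,0,0,0,1,0,0,0,0,0,1,0,0,0,0,0]}}

```text
t: 51.2
eef_pos: [0.5531, 0.1993, 0.1371]
ee_rot: [2.162, 2.28, 0.0]
ft_force: [0.9, 0.3, -1.1]
finger_gap: 0.084
grip_force: 51.7
```

Emit:
{"fn": "carry_out", "kwargs": {"rows": [1,0,0,0,0,0,1,0,0,0,0,0,1,0,0,0,0,0,0.9,0,0,0,0,0,0,0,0,0,0,0,0,0,0,0,0,0]}}

```text
t: 51.95
eef_pos: [0.549, 0.2757, 0.137]
ee_rot: [2.162, 2.279, -0.001]
ft_force: [0.1, -0.1, -0.9]
finger_gap: 0.08
grip_force: 51.7
```

```bash
python3 - <<'E'
from h import *
go(.5498,.277,.0785,93)
E
```

```text
at [0.549  0.2757 0.137 ] yaw 93.0 q [ 0.34  0.12  1.73 -0.    1.29  0.29] need [0.07 0.04 2.92] turn 0.0 tilt 0.03 -0.0011806620447404087 0.0031827130537725166
```

Emit:
{"fn": "carry_out", "kwargs": {"rows": [0.07,0.04,0.8,0,0,0,0,0,0.8,0,0,0,0,0,0.8,0,0,0,0,0,0.57,0,0,0,0,0,0,0,0,0]}}

```text
t: 52.58
eef_pos: [0.5489, 0.277, 0.0761]
ee_rot: [-2.161, -2.279, 0.004]
ft_force: [0.4, -0.2, -1.1]
finger_gap: 0.086
grip_force: 51.7
```

Emit:
{"fn": "carry_out", "kwargs": {"rows": [0,0,0,0,0,0,0,0,0,0,0,0,0,0,0,0,0,0], "fingers": 0.3}}

```text
t: 52.95
eef_pos: [0.5502, 0.2776, 0.0786]
ee_rot: [2.161, 2.279, 0.002]
ft_force: [-0.0, 0.6, -0.1]
finger_gap: 0.3
grip_force: 0.0
```

Emit:
{"fn": "carry_out", "kwargs": {"rows": [0,0,-0.5,0,0,0,0,0,-1,0,0,0,0,0,-1,0,0,0,0,0,-1,0,0,0,0,0,-1,0,0,0,0,0,-1,0,0,0,0,0,0,0,0,0]}}

```text
t: 53.82
eef_pos: [0.551, 0.2778, 0.1906]
ee_rot: [2.16, 2.278, 0.006]
ft_force: [-0.5, 0.7, -0.8]
finger_gap: 0.297
grip_force: 0.0
```

```bash
python3 - <<'E'
from h import *
go(.4305,-.138,.2,90)
E
```

```text
at [0.551  0.2778 0.1906] yaw 93.0 q [ 0.35  0.07  1.69 -0.    1.37  0.29] need [-20.44  -7.12  -0.53] turn 0.35 tilt 0.26 0.02934044585677518 -0.008809813113751116
```

Emit:
{"fn": "carry_out", "kwargs": {"rows": [-0.973,-0.1,-0.1,0,0,0,-0.973,-0.1,-0.1,0,0,0,-0.973,-0.1,-0.1,0,0,0,-0.973,-0.1,-0.1,0,0,0,-0.973,-0.1,-0.1,0,0,0,-0.973,-0.1,0,0,0,0,-0.973,-0.1,0,0,0,0,-0.973,-0.1,0,0,0,0,-0.973,-0.1,0,0,0,0,-0.973,-0.1,0,0,0,0,-0.973,-0.1,0,0,0,0,-0.973,-0.1,0,0,0,0], "fingers": 0.5}}

```text
t: 55.32
eef_pos: [0.5381, 0.0415, 0.1977]
ee_rot: [2.162, 2.279, 0.0]
ft_force: [0.8, 0.4, 0.9]
finger_gap: 0.503
grip_force: 0.0
```

Emit:
{"fn": "carry_out", "kwargs": {"rows": [-0.973,-0.66,0,0,0,0,-0.973,-0.66,0,0,0,0,-0.973,-0.66,0,0,0,0,-0.973,-0.66,0,0,0,0,-0.973,-0.66,0,0,0,0,-0.973,-0.66,0,0,0,0,-0.973,-0.66,0,0,0,0,-0.973,-0.66,0,0,0,0,-0.973,-0.66,0,0,0,0,0,0,0,0,0,0.35,0,0,0,0,0,0]}}

```text
t: 56.7
eef_pos: [0.4285, -0.139, 0.1978]
ee_rot: [2.221, 2.222, 0.0]
ft_force: [-0.5, 0.0, 0.4]
finger_gap: 0.504
grip_force: 0.0
```

```bash
python3 chk.py .4305 -.138 .036 90
```

```text
at [ 0.4285 -0.139   0.1978] yaw 90.0 q [-0.48 -0.35  2.06  0.    1.43 -0.48] need [0.05 0.1  8.09] turn 0.0 tilt 0.01 0.000966199380772933 0.00016660649001336048
px [[519, 314], [378, 314], [374, 301], [519, 298]]
  z53 [[0.6, -0.212], [0.48, -0.212], [0.476, -0.2], [0.597, -0.197]]
  z11 [[0.626, -0.236], [0.488, -0.236], [0.483, -0.222], [0.623, -0.218]]
px [[253, 298], [249, 310], [236, 314], [120, 314], [120, 298]]
  z53 [[0.374, -0.197], [0.37, -0.208], [0.359, -0.212], [0.26, -0.212], [0.263, -0.197]]
  z11 [[0.366, -0.219], [0.361, -0.232], [0.348, -0.236], [0.234, -0.236], [0.237, -0.219]]
px [[322, 196], [324, 257], [270, 242], [267, 198]]
  z53 [[0.431, -0.111], [0.433, -0.16], [0.39, -0.148], [0.389, -0.112]]
  z11 [[0.432, -0.119], [0.434, -0.176], [0.384, -0.161], [0.383, -0.121]]
px [[519, 189], [519, 267], [502, 272], [479, 205]]
  z53 [[0.581, -0.105], [0.592, -0.169], [0.579, -0.173], [0.552, -0.117]]
  z11 [[0.604, -0.112], [0.617, -0.186], [0.602, -0.191], [0.571, -0.127]]
px [[165, 189], [201, 218], [211, 232], [206, 240], [188, 234], [151, 209]]
  z53 [[0.313, -0.105], [0.337, -0.128], [0.344, -0.139], [0.34, -0.146], [0.326, -0.141], [0.3, -0.121]]
  z11 [[0.295, -0.113], [0.323, -0.139], [0.331, -0.152], [0.326, -0.16], [0.31, -0.154], [0.28, -0.131]]
```

Emit:
{"fn": "carry_out", "kwargs": {"rows": [0.1,0.08,1,0,0,0,0,0,1,0,0,0,0,0,1,0,0,0,0,0,1,0,0,0,0,0,1,0,0,0,0,0,1,0,0,0,0,0,1,0,0,0,0,0,1,0,0,0,0,0,0,0,0,0], "fingers": 0.4}}

```text
t: 57.88
eef_pos: [0.4291, -0.1355, 0.0361]
ee_rot: [-2.217, -2.221, 0.002]
ft_force: [0.7, 0.4, -0.2]
finger_gap: 0.401
grip_force: 0.0
```

Emit:
{"fn": "carry_out", "kwargs": {"rows": [0,0,0,0,0,0,0,0,0,0,0,0,0,0,0,0,0,0,0,0,0,0,0,0], "fingers": 0}}

```text
t: 58.38
eef_pos: [0.4312, -0.1367, 0.0388]
ee_rot: [2.219, 2.221, 0.001]
ft_force: [0.5, 0.7, 4.8]
finger_gap: 0.085
grip_force: 49.9
```

```bash
python3 - <<'E'
from h import *
go(.568,.058,.2,0)
E
```

```text
at [ 0.4312 -0.1367  0.0388] yaw 90.0 q [-0.47 -0.13  2.17  0.    1.1  -0.47] need [ 9.72  6.86 -8.05] turn 10.48 tilt 0.12 0.012528897652951853 0.005475104341164729
```

Emit:
{"fn": "carry_out", "kwargs": {"rows": [0,0,-0.9,0,0,0,0,0,-1,0,0,0,0,0,-1,0,0,0,0,0,-1,0,0,0,0,0,-1,0,0,0,0.972,0.686,0,0,0,0,0.972,0.686,0,0,0,0,0.972,0.686,0,0,0,0,0.972,0.686,0,0,0,0,0.972,0.686,0,0,0,0,0.972,0.686,0,0,0,0,0.972,0.686,0,0,0,0]}}

```text
t: 59.88
eef_pos: [0.5263, 0.0005, 0.1351]
ee_rot: [-2.22, -2.222, 0.001]
ft_force: [0.2, -0.1, -1.4]
finger_gap: 0.086
grip_force: 49.2
```

Emit:
{"fn": "carry_out", "kwargs": {"rows": [0.972,0.686,0,0,0,0,0.972,0.686,0,0,0,0,0.972,0.686,0,0,0,0,0,0,0,0,0,0.953,0,0,0,0,0,0.953,0,0,0,0,0,0.953,0,0,0,0,0,0.953,0,0,0,0,0,0.953,0,0,0,0,0,0.953,0,0,0,0,0,0.953,0,0,0,0,0,0.953,0,0,0,0,0,0.953]}}

```text
t: 61.38
eef_pos: [0.5674, 0.0584, 0.1353]
ee_rot: [-3.111, -0.438, 0.001]
ft_force: [0.4, 0.2, -0.6]
finger_gap: 0.087
grip_force: 49.1
```

Emit:
{"fn": "carry_out", "kwargs": {"rows": [0,0,0,0,0,0.953,0,0,0,0,0,0.953,0,0,0,0,0,0,0,0,0,0,0,0]}}

```text
t: 61.88
eef_pos: [0.5675, 0.0583, 0.1355]
ee_rot: [3.142, 0.001, -0.0]
ft_force: [-0.0, 0.5, -0.5]
finger_gap: 0.082
grip_force: 49.1
```

```bash
python3 - <<'E'
from h import *
go(.568,.058,.043,0.5)
i,w=shot('wrist','w11.png')
k=imaging.camera_info('top');t=cv2.imread('pics/top7.png')
# box outline from top view: light yellow rim edges along scan lines
i2=dict(fovy=67.65349239261147,cx=317.99287790480497,cy=243.7395763924636,dist_coeffs=np.array([0.00657728,0,0,0,0]),xyz=[0.5976422,0.1135280,0.3739493],attitude=[2.3537296,-1.6290549,-0.2661513])
for x,y in((.535,.025),(.535,.125),(.685,.025),(.685,.125)):print(proj(k,[x,y,.055])[0].round(1),proj(i2,[x,y,.055])[0].round(1))
E
```

```text
at [0.5675 0.0583 0.1355] yaw 0.0 q [-0.03  0.02  1.84 -0.    1.28  1.54] need [0.03 0.01 4.63] turn -0.05 tilt 0.02 0.000135131082309217 0.0019894841885698266
[345.9 260.9] [383.6 225.8]
[288.9 259.5] [281.1 187.7]
[347.7 176.5] [460.4  56. ]
[291.4 175.2] [344.    4.6]
```

```bash
python3 - <<'E'
from h import *
i2=dict(fovy=67.65349239261147,cx=317.99287790480497,cy=243.7395763924636,dist_coeffs=np.array([0.00657728,0,0,0,0]),xyz=[0.5976422,0.1135280,0.3739493],attitude=[2.3537296,-1.6290549,-0.2661513])
k=imaging.camera_info('top')
for n,i,f in(("w2",i2,"pics/w2.png"),("top",k,"pics/top0.png")):
    g=cv2.cvtColor(cv2.imread(f),cv2.COLOR_BGR2GRAY).astype(np.float32)
    for nm,P in(("x near",[[x,.06,.055] for x in np.arange(.52,.56,.002)]),("x far",[[x,.08,.055] for x in np.arange(.665,.70,.002)]),("y-",[[.62,y,.055] for y in np.arange(.01,.046,.002)]),("y+",[[.62,y,.055] for y in np.arange(.105,.14,.002)])):
        uv=proj(i,P).astype(np.float32);print(n,nm,cv2.remap(g,uv[:,0].reshape(1,-1),uv[:,1].reshape(1,-1),1)[0].astype(int).tolist())
E
```

```text
w2 x near [153, 152, 148, 119, 149, 151, 150, 147, 140, 130, 122, 115, 98, 80, 77, 83, 110, 117, 116, 116, 117]
w2 x far [175, 176, 176, 154, 73, 79, 75, 75, 82, 167, 182, 162, 149, 152, 153, 85, 59, 63]
w2 y- [26, 24, 24, 26, 24, 22, 61, 93, 104, 157, 181, 135, 91, 96, 91, 85, 127, 175]
w2 y+ [185, 184, 143, 132, 131, 130, 128, 102, 163, 186, 167, 123, 141, 140, 137, 106, 91, 90]
top x near [137, 128, 127, 127, 127, 125, 124, 129, 65, 77, 153, 160, 118, 117, 168, 169, 169, 168, 168, 168, 168]
top x far [150, 150, 150, 153, 112, 67, 66, 63, 52, 156, 161, 152, 134, 133, 136, 138, 144, 66]
top y- [69, 121, 130, 125, 86, 90, 91, 88, 98, 142, 164, 146, 98, 152, 155, 161, 162, 161]
top y+ [161, 134, 111, 112, 111, 111, 107, 85, 94, 150, 161, 117, 124, 123, 118, 108, 86, 73]
```

Emit:
{"fn": "carry_out", "kwargs": {"rows": [0.22,-0.03,0.9,0,0,0,0,0,0.9,0,0,0,0,0,0.9,0,0,0,0,0,0.9,0,0,0,0,0,0.6,0,0,0,0,0,0.4,0,0,0,0,0,0,0,0,0]}}

```text
t: 62.8
eef_pos: [0.5717, 0.0587, 0.0432]
ee_rot: [-3.142, 0.002, 0.001]
ft_force: [0.1, -0.4, -0.8]
finger_gap: 0.082
grip_force: 49.3
```

Emit:
{"fn": "carry_out", "kwargs": {"rows": [0,0,0,0,0,0,0,0,0,0,0,0,0,0,0,0,0,0], "fingers": 0.2}}

```text
t: 63.18
eef_pos: [0.5723, 0.0587, 0.0444]
ee_rot: [3.142, -0.002, 0.002]
ft_force: [-0.4, 1.0, -0.7]
finger_gap: 0.2
grip_force: 0.0
```

Emit:
{"fn": "carry_out", "kwargs": {"rows": [0,0,-0.5,0,0,0,0,0,-1,0,0,0,0,0,-1,0,0,0,0,0,-1,0,0,0,0,0,-1,0,0,0,0,0,-1,0,0,0,0,0,-1,0,0,0,0,0,-1,0,0,0,0,0,0,0,0,0]}}

```text
t: 64.3
eef_pos: [0.5732, 0.0587, 0.1964]
ee_rot: [3.141, -0.002, 0.007]
ft_force: [-0.3, -0.2, 1.0]
finger_gap: 0.201
grip_force: 0.0
```

```bash
python3 - <<'E'
from h import *
go(.5,-.137,.25,0)
E
```

```text
at [0.5732 0.0587 0.1964] yaw -0.1 q [-0.03 -0.03  1.78 -0.    1.38  1.54] need [-3.64  9.79 -2.7 ] turn -0.01 tilt 0.25 0.0009591541715226264 -0.028569347092207726
```

Emit:
{"fn": "carry_out", "kwargs": {"rows": [0.016,0.928,-0.05,0,0,0,0.016,0.928,-0.05,0,0,0,0.016,0.928,-0.05,0,0,0,0.016,0.928,-0.05,0,0,0,0.016,0.928,-0.05,0,0,0,0.016,0.928,-0.05,0,0,0,0.016,0.928,0,0,0,0,0.016,0.928,0,0,0,0,0.016,0.928,0,0,0,0,0.016,0.928,0,0,0,0,0.016,0.928,0,0,0,0,0.016,0.928,0,0,0,0], "fingers": 0.3}}

```text
t: 65.8
eef_pos: [0.5755, -0.1652, 0.1997]
ee_rot: [-3.142, 0.002, 0.0]
ft_force: [0.7, 0.1, 0.7]
finger_gap: 0.302
grip_force: 0.0
```

Emit:
{"fn": "carry_out", "kwargs": {"rows": [0,0,0,0,0,-0.957,0,0,0,0,0,-0.957,0,0,0,0,0,-0.957,0,0,0,0,0,-0.957,0,0,0,0,0,-0.957,0,0,0,0,0,-0.957,0,0,0,0,0,-0.957,0,0,0,0,0,-0.957,0,0,0,0,0,-0.957,0,0,0,0,0,-0.957,0,0,0,0,0,-0.957,0,0,0,0,0,-0.957]}}

```text
t: 67.3
eef_pos: [0.5755, -0.1646, 0.1997]
ee_rot: [-2.042, -2.387, -0.0]
ft_force: [-1.1, -0.1, -0.1]
finger_gap: 0.297
grip_force: 0.0
```

Emit:
{"fn": "carry_out", "kwargs": {"rows": [0,0,0,0,0,-0.957,0,0,0,0,0,-0.957,0,0,0,0,0,0,0,0,0,0,0,0]}}

```text
t: 67.8
eef_pos: [0.5755, -0.1643, 0.1997]
ee_rot: [-1.689, -2.649, 0.0]
ft_force: [-0.1, 0.8, 0.6]
finger_gap: 0.302
grip_force: 0.0
```

```bash
python3 chk.py .577 -.164 .13 115; python3 - <<'E'
from h import *
w=cv2.imread('pics/wc.png');shot('top','top12.png');shot('scene','s12.png');t=cv2.imread('pics/top12.png')
o=np.zeros((600,800,3),np.uint8);o[:,:440]=cv2.resize(w[100:340,230:406],(440,600),interpolation=2);o[:270,440:800]=cv2.resize(t[170:350,160:400],(360,270))
s=cv2.imread('pics/s12.png');o[280:600,440:800]=cv2.resize(s[190:350,210:390],(360,320));cv2.imwrite('pics/v12.png',o)
E
```

```text
at [ 0.5755 -0.1643  0.1997] yaw 115.0 q [-0.4   0.02  1.72  0.    1.39 -0.84] need [-0.02  0.08  3.48] turn -0.0 tilt 0.0 -0.00021433524146312476 -0.00025905094503787037
px [[155, 312], [214, 260], [310, 276], [393, 314]]
  z53 [[0.479, -0.289], [0.509, -0.223], [0.585, -0.202], [0.665, -0.204]]
  z11 [[0.47, -0.319], [0.504, -0.243], [0.592, -0.219], [0.684, -0.222]]
px [[172, 218], [120, 256], [120, 197]]
  z53 [[0.467, -0.203], [0.438, -0.251], [0.426, -0.204]]
  z11 [[0.455, -0.22], [0.423, -0.276], [0.408, -0.221]]
px [[334, 180], [390, 181], [386, 255], [370, 272], [332, 255]]
  z53 [[0.569, -0.123], [0.608, -0.105], [0.634, -0.159], [0.629, -0.178], [0.594, -0.178]]
  z11 [[0.573, -0.128], [0.618, -0.108], [0.648, -0.17], [0.642, -0.192], [0.602, -0.191]]
```

View pics/v12.png

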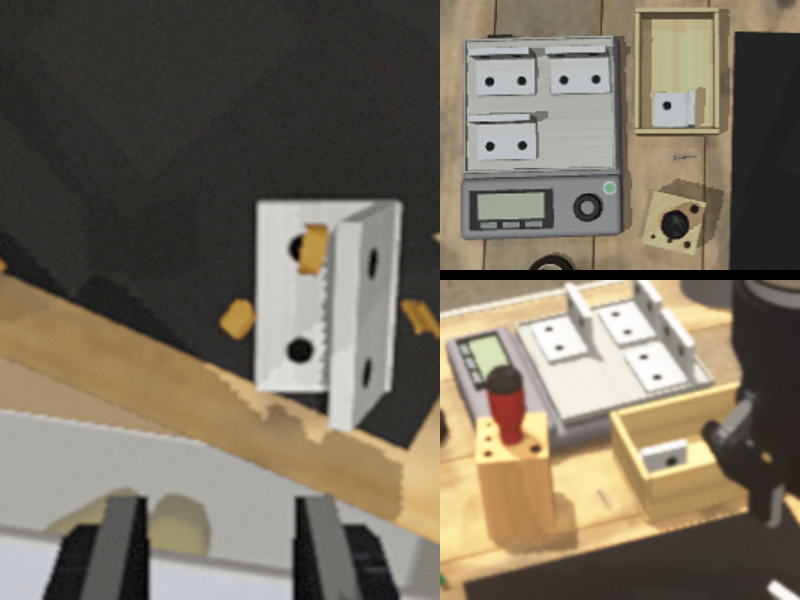

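The bent cleat is aligned with the image vertical, so yaw 115° is right. Its leaning top edge runs about (369,186)–(368,271). The three sound cleats lie in the pan, the short one is in the box, and the driver is upright.

```bash
python3 - <<'E'
from h import *
i=imaging.camera_info('wrist')
print(onz(i,[(369,186),(368,271)],.049).round(4), onz(i,[(332,181),(333,256)],.011).round(4))
o=onz(i,[(332,181),(333,256)],.011).mean(0)[:2]+.025*np.array([.906,.423]);print("origin",o)
T=np.array([*(o+.0055*np.array([.906,.423])),.0395]);u=np.array([-.386,-.18,.905])
print("target",T,"pre",T+.09*u);go(*(T+.09*u),115)
E
```

```text
[[ 0.5958 -0.1156  0.049 ]
 [ 0.6281 -0.179   0.049 ]] [[ 0.572  -0.1289  0.011 ]
 [ 0.6034 -0.1916  0.011 ]]
origin [ 0.61032425 -0.14966076]
target [ 0.61530725 -0.14733426  0.0395    ] pre [ 0.58056725 -0.16353426  0.12095   ]
at [ 0.5755 -0.1641  0.1997] yaw 115.0 q [-0.4   0.02  1.72 -0.    1.39 -0.84] need [-0.08  0.24  3.94] turn 0.0 tilt 0.0 -7.033550432552177e-05 0.00019456565343368287
```

Emit:
{"fn": "carry_out", "kwargs": {"rows": [-0.02,0.06,0.985,0,0,0,-0.02,0.06,0.985,0,0,0,-0.02,0.06,0.985,0,0,0,-0.02,0.06,0.985,0,0,0,0,0,0,-0.98,0,0,0,0,0,-0.98,0,0,0,0,0,-0.98,0,0,0,0,0,0,0,0,0,0,0,0,0,0]}}

```text
t: 69.08
eef_pos: [0.5808, -0.1635, 0.1209]
ee_rot: [1.533, 2.41, 0.538]
ft_force: [-0.3, 0.4, 0.4]
finger_gap: 0.304
grip_force: 0.0
```

```bash
python3 - <<'E'
from h import *
p,A=tool();print(p,A.round(3));print("need",A.T@(np.array([.6153,-.1473,.0395])-p)/.02)
E
```

```text
[ 0.58077735 -0.16351109  0.12086182] [[-0.424  0.82   0.385]
 [ 0.906  0.384  0.18 ]
 [-0.     0.425 -0.905]]
need [ 3.03742712e-03 -4.28094491e-03  4.49286877e+00]
```

Perfectly lined up; slide along the flange and grip.

Emit:
{"fn": "carry_out", "kwargs": {"rows": [0,0,0.9,0,0,0,0,0,0.9,0,0,0,0,0,0.9,0,0,0,0,0,0.9,0,0,0,0,0,0.5,0,0,0,0,0,0.35,0,0,0,0,0,0,0,0,0]}}

```text
t: 69.95
eef_pos: [0.6148, -0.1471, 0.0399]
ee_rot: [1.533, 2.41, 0.54]
ft_force: [0.1, -0.1, -0.0]
finger_gap: 0.301
grip_force: 0.0
```

Emit:
{"fn": "carry_out", "kwargs": {"rows": [0,0,0,0,0,0,0,0,0,0,0,0,0,0,0,0,0,0,0,0,0,0,0,0], "fingers": 0}}

```text
t: 70.45
eef_pos: [0.6152, -0.1477, 0.0412]
ee_rot: [1.532, 2.409, 0.54]
ft_force: [-1.9, -0.5, 3.6]
finger_gap: 0.083
grip_force: 50.8
```

```bash
python3 - <<'E'
from h import *
p,A=tool();print(p,A.round(3));print(A.T@np.array([0,0,.1])/.02)
E
```

```text
[ 0.61518553 -0.14766577  0.04115154] [[-0.424  0.819  0.387]
 [ 0.906  0.383  0.18 ]
 [-0.001  0.427 -0.904]]
[-0.00458273  2.13680675 -4.52040218]
```

Emit:
{"fn": "carry_out", "kwargs": {"rows": [0,0.427,-0.904,0,0,0,0,0.427,-0.904,0,0,0,0,0.427,-0.904,0,0,0,0,0.427,-0.904,0,0,0,0,0.427,-0.904,0,0,0,0,0,0,0,-0.414,0.877,0,0,0,0,-0.414,0.877,0,0,0,0,-0.414,0.877,0,0,0,0,0,0]}}

```text
t: 71.58
eef_pos: [0.6148, -0.1463, 0.141]
ee_rot: [1.973, 1.982, 0.444]
ft_force: [-0.5, 0.7, -2.7]
finger_gap: 0.087
grip_force: 50.1
```

```bash
python3 - <<'E'
from h import *
p,A=tool();print(p,A.round(3),sensors.read_state()["finger_gap"]);print(A.T@(np.array([.638,.077,.14])-p)/.02)
E
```

```text
[ 0.61482444 -0.14634211  0.14100194] [[-0.004  0.904  0.427]
 [ 1.     0.004  0.002]
 [-0.     0.427 -0.904]] 0.08655109933685153
[11.16207523  1.0698916   0.55940272]
```

Emit:
{"fn": "carry_out", "kwargs": {"rows": [0.93,0.089,0.046,0,0,0,0.93,0.089,0.046,0,0,0,0.93,0.089,0.046,0,0,0,0.93,0.089,0.046,0,0,0,0.93,0.089,0.046,0,0,0,0.93,0.089,0.046,0,0,0,0.93,0.089,0.046,0,0,0,0.93,0.089,0.046,0,0,0,0.93,0.089,0.046,0,0,0,0.93,0.089,0.046,0,0,0,0.93,0.089,0.046,0,0,0,0.93,0.089,0.046,0,0,0]}}

```text
t: 73.08
eef_pos: [0.6388, 0.0762, 0.1398]
ee_rot: [1.975, 1.981, 0.443]
ft_force: [0.0, -0.6, -1.7]
finger_gap: 0.085
grip_force: 50.1
```

Emit:
{"fn": "carry_out", "kwargs": {"rows": [0,0,0,0,0,0]}}

```text
t: 73.2
eef_pos: [0.6388, 0.0766, 0.1398]
ee_rot: [1.974, 1.982, 0.444]
ft_force: [0.6, -0.5, -1.6]
finger_gap: 0.084
grip_force: 50.1
```

```bash
python3 - <<'E'
from h import *
p,A=tool();print(p);print(A.T@(np.array([.638,.077,.045])-p)/.02)
E
```

```text
[0.63878692 0.07663717 0.13980094]
[ 0.01877251 -2.05612617  4.27105537]
```

Emit:
{"fn": "carry_out", "kwargs": {"rows": [0,-0.41,0.854,0,0,0,0,-0.41,0.854,0,0,0,0,-0.41,0.854,0,0,0,0,-0.41,0.854,0,0,0,0,-0.21,0.434,0,0,0,0,-0.2,0.42,0,0,0,0,0,0,0,0,0]}}

```text
t: 74.08
eef_pos: [0.6385, 0.076, 0.045]
ee_rot: [1.975, 1.978, 0.444]
ft_force: [0.3, -0.2, -1.5]
finger_gap: 0.086
grip_force: 50.4
```

Emit:
{"fn": "carry_out", "kwargs": {"rows": [0,0,0,0,0,0,0,0,0,0,0,0,0,0,0,0,0,0], "fingers": 0.2}}

```text
t: 74.45
eef_pos: [0.6384, 0.076, 0.0454]
ee_rot: [1.975, 1.978, 0.444]
ft_force: [-0.5, 0.4, -0.8]
finger_gap: 0.194
grip_force: 0.0
```

Emit:
{"fn": "carry_out", "kwargs": {"rows": [0,0,-0.5,0,0,0,0,0,-0.9,0,0,0,0,0,-1,0,0,0,0,0,-1,0,0,0,0,0,-1,0,0,0,0,0,-1,0,0,0,0,0,-1,0,0,0,0,0,-1,0,0,0,0,0,0,0,0,0]}}

```text
t: 75.58
eef_pos: [0.5756, 0.076, 0.1814]
ee_rot: [1.973, 1.976, 0.448]
ft_force: [-0.3, 0.2, 0.8]
finger_gap: 0.199
grip_force: 0.0
```

```bash
python3 - <<'E'
from h import *
print(tool()[0])
k,t=shot('top','top13.png');j,s=shot('scene','s13.png')
cl=__import__('cl')
cl.cleats(t,k,170,320,160,350,150)
E
```

```text
[0.57561308 0.07595589 0.18141757]
px [[228, 299], [228, 314], [186, 315], [186, 300]]
  z53 [[0.464, 0.229], [0.438, 0.228], [0.434, 0.301], [0.46, 0.302]]
  z11 [[0.463, 0.236], [0.436, 0.235], [0.433, 0.31], [0.46, 0.312]]
px [[271, 209], [276, 266], [257, 280], [179, 282], [178, 208]]
  z53 [[0.624, 0.159], [0.523, 0.147], [0.498, 0.18], [0.491, 0.316], [0.622, 0.324]]
  z11 [[0.63, 0.163], [0.525, 0.151], [0.499, 0.184], [0.492, 0.326], [0.627, 0.334]]
px [[274, 196], [269, 204], [179, 206], [178, 198]]
  z53 [[0.647, 0.155], [0.633, 0.163], [0.625, 0.323], [0.639, 0.325]]
  z11 [[0.654, 0.159], [0.639, 0.167], [0.631, 0.333], [0.646, 0.335]]
```

Emit:
{"fn": "carry_out", "kwargs": {"rows": [-1,0,0,0,0,0,-1,0,0,0,0,0,-1,0,0,0,0,0,-1,0,0,0,0,0,-1,0,0,0,0,0,-1,0,0,0,0,0,-1,0,0,0,0,0,-1,0,0,0,0,0,-1,0,0,0,0,0,-1,0,0,0,0,0,-1,0,0,0,0,0,0,0,0,0,0,0]}}

```text
t: 77.18
eef_pos: [0.5747, -0.1451, 0.1773]
ee_rot: [1.98, 1.978, 0.442]
ft_force: [-0.1, 0.8, -0.4]
finger_gap: 0.199
grip_force: 0.0
```

```bash
python3 - <<'E'
from h import *
print(tool()[0])
k,t=shot('top','top14.png');t12=cv2.imread('pics/top12.png')
h=cv2.cvtColor(t,cv2.COLOR_BGR2HSV);m=((h[...,1]<40)&(h[...,2]>90)).astype(np.uint8)
n,l,st,c=cv2.connectedComponentsWithStats(m[176:262,291:347])
for a in range(1,n):
    if st[a,4]>20:
        x,y,w,hh=st[a,:4];print("box blob",st[a,4],onz(k,[(291+x,176+y),(291+x+w,176+y+hh)],.03).round(3).tolist())
g=lambda im:cv2.cvtColor(im,cv2.COLOR_BGR2GRAY).astype(int)
d=abs(g(t)-g(t12))
print("diff pan",(d[190:290,172:284]>25).sum(),"driver",(d[295:345,290:350]>25).sum(),"tape",(d[330:372,215:265]>25).sum(),"box",(d[176:262,290:348]>25).sum())
m2=((h[...,1]<50)&(h[...,2]>110)).astype(np.uint8)[200:345,350:470];print("white on mat",m2.sum())
gg=g(t)
for v in range(176,262,3):print(v,''.join('#' if x<90 else 'o' if m[v,u] else '.' for u,x in zip(range(288,350),gg[v,288:350])))
E
```

```text
[ 0.57473757 -0.14505394  0.17726366]
box blob 980 [[0.656, 0.114, 0.03], [0.606, 0.04, 0.03]]
box blob 625 [[0.59, 0.104, 0.03], [0.546, 0.051, 0.03]]
diff pan 0 driver 0 tape 0 box 441
white on mat 49
176 ..............................................................
179 ......################################################........
182 ......################################################........
185 .....#........................................................
188 .....#........................................................
191 ..............................................................
194 .....#.......o................................................
197 .....#......oooooooooooooooooooooooooooooooooooooo............
200 .....#.....ooooooo####oooooooooooooooo######oooooo....#.......
203 .....#.....ooooooooooooooooooooooooooooooooooooooo....#.......
206 .....#......oooooooooooooooooooooooooooooooooooooo....#.......
209 .....#.....ooooooooooooooooooooooooooooooooooooooo............
212 .....#.....oooooo######ooooooooooooooo#####ooooooo....#.......
215 .....#.....oooooooo##o
[... 345 characters left out ...]
......ooooo................###
233 .....#.........ooooooooooooooooooooooooooo....................
236 .....#.........oooooooooooooooooooooooooooo...................
239 .....#........ooooooo#####ooooooooooooooooo...................
242 .....#........oooooooo###ooooooooooooooooo....................
245 .....#........oooooooooooooooooooooooooooo....................
248 .....#........oooooooooooooooooooooooooooo....................
251 .....#........oooooooooooooooooooooooooooo....................
254 .....#........ooooooooooooooooooooooo#####............#.......
257 ..............................................................
260 ....############################################..............
```

Both odd cleats lie flat in the box. The pan, driver and tape are unchanged, and the robot touches nothing. Handing in.

```bash
python3 -c "
from workcell import ctrl
print(ctrl.hand_in())"
```

```text
the job is handed in; nothing more can be done
None
```

I handed the job in at about 77 s of the 210 s allowed: the tape is flat on the bench, the scale was zeroed, the driver is upright in its hole, the three sound cleats are in the pan, and the short and bent ones are in the scrap box; the last camera check agreed, but the hand-in returned no verdict.

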